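# Load the UV curing box with wet coasters, lock its lid and start it

## Task

The coasters on the bench have just been varnished and are still wet, so never touch one with the gripper: slide the lifter under each, carry every coaster into the UV curing box and leave it standing flat on its feet inside, clear of where the lid's front lip comes down. Put the lifter back down flat on its black mat, shut the amber lid, push in each of its two red quarter-turn studs and turn it clockwise until it locks, and then press the green start button right down. Leave the tin, the black parts box and the brush where they are.

Things in the scene. Friction and masses are not known exactly. Their poses are not given: they have to be found in the camera images.
- coaster1: Dark varnished coaster, 80 mm (its x) by 72 mm (y), 20 mm tall: an 8 mm board on two foot strips 12 mm tall and 8 mm wide along its long edges (along x); between them a tunnel along x, 56 mm wide, 12 mm high, open at both ends. Origin: centre of its underside, at the feet's soles. About 60 g. None if absent.
- coaster2: Dark varnished coaster, 80 mm (its x) by 72 mm (y), 20 mm tall: an 8 mm board on two foot strips 12 mm tall and 8 mm wide along its long edges (along x); between them a tunnel along x, 56 mm wide, 12 mm high, open at both ends. Origin: centre of its underside, at the feet's soles. About 60 g. None if absent.
- coaster3: Dark varnished coaster, 80 mm (its x) by 72 mm (y), 20 mm tall: an 8 mm board on two foot strips 12 mm tall and 8 mm wide along its long edges (along x); between them a tunnel along x, 56 mm wide, 12 mm high, open at both ends. Origin: centre of its underside, at the feet's soles. About 60 g. None if absent.
- lifter: Cranked spatula: steel blade 85 mm (its x, tip to +x) by 44 mm by 3 mm; from the blade's rear a 7 mm neck rises from x = -39 to -66 mm to a level red handle that runs back to x = -156 mm. Origin: centre of the blade's underside. 140 g; it stands flat on its blade by itself, handle in the air. It starts on the mat.
- lifter_grip (a point): Best place to grip the lifter: on its handle near the neck, at half the handle's height, 85 mm behind (-x) and 53 mm above the lifter's origin. The handle is 16 mm wide (y) and 18 mm tall. Axes as the lifter's.
- mat: The lifter's black rubber mat, fixed, 110 mm (x) by 60 mm (y), 2 mm thick. Origin: centre of its underside.
- curing_box: Dark green UV curing box, fixed. Origin: centre of its underside, below the chamber's middle; x towards the hinge side, y left. Base plate 16 mm thick, x = -125 to 75 mm, y = -173 to 173 mm; in front of x = -75 it is a low plinth. Walls 65 mm high at the back and sides; front corner pillars (x = -75 to -43 mm, |y| over 145 mm) equally high.
- box_floor (a point): Middle of the chamber's floor, 16 mm above the box's origin, same axes. Free floor: x = -70 (shut lid's lip) to 67 mm (back wall), y = -145 to 145 mm; open at the top and front while the lid is up. Three coasters fit side by side, feet along x, for example at x = 0, y = -92, 0 and 92 mm.
- lid (a joint): Opening of the amber lid, rad: 0 shut (level), about 1.6 standing up. Hinge along the box's y at x = 75, z = 65 mm of the box. Friction hinge: it stays where left; 2 to 4 N at the front edge swing it. Plate 150 mm front to back, 346 mm wide, 5 mm thick; a lip 45 mm deep stands off its underside along the front edge.
- lid_edge (a point): Middle of the lid's front (free) edge, 150 mm from the hinge, mid-thickness; z is the normal of the lid's outer face. A black bow handle (10 mm bar, 90 mm long along y, 32 mm above the outer face) stands 12 mm behind this edge at mid-width.
- stud_left (a joint): Turn of the left (+y) quarter-turn stud in the lid's front corner, rad: 0 at start (unlocked, wing in line with the box's x), growing clockwise seen from above to a stop at 1.6 (wing across). With the lid shut it turns only while pushed in 5.5 mm or more. Past about 1.3 rad, letting go lets it spring back to about 3 mm in, where it is caught: locked.
- stud_right (a joint): Turn of the right (-y) quarter-turn stud in the lid's front corner, rad: 0 at start (unlocked, wing in line with the box's x), growing clockwise seen from above to a stop at 1.6 (wing across). With the lid shut it turns only while pushed in 5.5 mm or more. Past about 1.3 rad, letting go lets it spring back to about 3 mm in, where it is caught: locked.
- stud_left_push (a joint): How far the left stud is pushed in, m: 0 (out) to 0.007 (stop). Spring: 6 N at 0, 10 N at 0.007. Locked it rests at about 0.003; half-turned it may hang at about 0.0055, which is not locked.
- stud_right_push (a joint): How far the right stud is pushed in, m: 0 (out) to 0.007 (stop). Spring: 6 N at 0, 10 N at 0.007. Locked it rests at about 0.003; half-turned it may hang at about 0.0055, which is not locked.
- stud_left_wing (a point): Centre of the left stud's red wing, 34 mm long (its x), 10 mm thick, 20 mm tall (10 mm each way of this point); z along the stud, up when the lid is shut. Lid shut and stud out: 89 mm above the bench. The wing's lower edge is 9 mm above the lid's top face.
- stud_right_wing (a point): Centre of the right stud's red wing, 34 mm long (its x), 10 mm thick, 20 mm tall (10 mm each way of this point); z along the stud, up when the lid is shut. Lid shut and stud out: 89 mm above the bench. The wing's lower edge is 9 mm above the lid's top face.
- start (a joint): Travel of the green start button on the right front of the plinth, m: 0 out, 0.006 fully down (about 5 N); it springs back.
- start_top (a point): Centre of the top face of the green start button (26 mm across); pressed straight down.
- varnish_tin: Bystander: varnish tin, 84 mm across, 95 mm tall. Origin: centre of its underside.
- parts_box: Bystander: open black parts box, 75 x 75 x 55 mm. Origin: centre of its underside.
- brush: Bystander: brush lying on the bench, about 200 mm long along its x.
Not all that is in view belongs to the job. Of the things like the lifter, leave any that is blue; of the rest the smaller one is meant.

How it is judged:
By the outcome, as a careful person would: the job done as asked, in the order asked, and still so for the second after the job is handed in, with the robot touching nothing.
Of coaster1, coaster2, coaster3 only 2 to 3 are there at a start; the rules pass over those that are not, and their reading is None.
At some moment in a run one of coaster1, coaster2, coaster3, lifter may be knocked a few centimetres aside while the robot is not near it.
It also fails if it takes over 210 s, if anything falls off the work surface, if the arm or the gripper's body presses on something with over 40 N, if the wrist force passes 120 N, or if a joint passes its speed limit or range.

## Robot

A 6-joint arm with a two-finger parallel gripper is mounted at the origin on the work surface. World frame = base frame: x ahead of the robot, y to its left, z up, the work surface at z = 0. Lengths are in mm, angles in rad, forces in N, time in s.
With the tool pointing down it reaches from about 300 to 775 mm from the base axis. Payload 14.6 kg.
Tool frame: the origin (TCP) lies between the finger pads; the fingertips stand 8 mm ahead of it and the grasp point (between the pads) lies 11 mm behind it; z points along the fingers, y is the direction in which the jaws open and shut (so a half turn about z gives the same grasp; the last joint's range is limited). The gripper opens to 94 mm and grips with 3 to 60 N. Pads are 16 mm wide; open, the fingers measure 119 mm over their backs; the gripper's body (75 mm by 177 mm) begins 78 mm behind the grasp point.
Start: joints at [1.103, 0.3, 1.521, -0, 1.321, -0.067], TCP at [214.582, 506.403, 213.446] pointing down, gripper open.
Joint ranges: [-3.03, 3.03], [-0.79, 2.21], [0.23, 2.52], [-1.04, 4.18], [0, 3.07], [-2.55, 2.55]. Speed limits (rad/s): [2.22, 2.22, 2.57, 3.14, 3.14, 3.14].

## Interface

Orientations are given as [roll, pitch, yaw] about the fixed x, y, z axes, in that order (R = Rz(yaw) Ry(pitch) Rx(roll)).
In Python, from cell import manip gives the robot as it stands. The module is installed in compiled form; this text tells all that it offers.
- The arm moves only by the tool send_rows, never from a script. Its argument "series" is a list that holds one entry, the list of rows, each a list of 5 numbers: the opening, from 0 (shut) to 1 (fully open), then the shift along the tool's x, y, z in mm, then the turn about the tool's z in degrees. In form: [[[gripper, dx, dy, dz, roll], ...]]. A call has 1 to 10 rows; each row is the pose to reach, as a shift and turn from the pose commanded when the call began, along the tool's axes at that moment; what a row does not reach only later rows make up. A row lasts 1/10 s, in which the tool goes at most 50 mm and 8.59 degrees, less where a joint would pass 70% of its speed; a pose out of reach is approached as far as the arm can. A call with a gripper value outside its range is refused whole. The fingers move at their own pace and stop on an object; "newtons" is the grip in N (left out, the last holds). Time passes only in rows, so rows that repeat a pose let the fingers close. It gives the time, the measured TCP pose, the force and the opening at its end, in the units of the state.
- manip.read_state(): the state, without advancing time (a new reading comes with each control period).
- manip.camera(name): name is "scene" or "top"; returns a dict with "img" (400x640x3 uint8, red, green, blue), "vfov" (degrees; the focal length in pixels is half the picture's height over the tangent of half this angle, whatever the lens; pixels are square), "cx", "cy" (the principal point, pixels), "dist" ([k1, k2, p1, p2, k3] as OpenCV has them; the pictures are not rectified), "pose" (4x4, takes a point from camera to world coordinates). Camera axes: x right, y down, z forward; pixel columns grow to the right and rows downward; lengths in mm; the calibration is good to about 2 mm. A picture is of the moment at which its call begins. There is no depth.
- manip.sign_off(): hands the job in, once; it reports no verdict.
Trained networks look in a picture, given as the dict that the camera call returned (one of the last four; its "shot" number tells which), for a name from the list of things; names that differ only in an ending like _2 or _b are one class to them, and where a whole thing is asked for, a point or a joint stands for the part that bears it (a point fixed in the world has none). Each returns a list of dicts, best first, with "conf" (0 to 1); they miss things now and then, are a little off and sometimes report something else, mostly with a low value. They report only what shows in the picture. A call takes as long as a camera call. They do not tell look-alikes from the thing itself.
- manip.find_in(target, picture): "rect" ([left, top, width, height] in pixels, round what is visible of it).
- manip.silhouettes(target, picture): "pixels" (400x640 bool, what is visible of it) and "rect" ([left, top, width, height] in pixels, round what is visible of it).
The state is a dict: "clock": time; "joints": joint angles; "qd": joint speeds; "effort": joint torques, N m; "eef_pos": TCP position; "eef_rot": TCP orientation; "wrist_force": force on the tool from outside, world axes, zero at the start; "moment": the same for the moment, N m; "finger_gap": finger opening in mm.
Only numpy, scipy, OpenCV 4.12 (cv2) and the standard library are available. Lean on these libraries where they do the work, as an engineer would, in place of code of your own. Each camera call takes 0.05 s, during which the arm holds its last target. There are 200 camera calls.

## Working session

There is one attempt and no reset: what is moved stays moved. The work goes in short steps, Python scripts to look and compute and a tool call to move; the robot and the scene stay as the last step left them, time stands still between calls to the robot, and variables do not carry over. Pictures are saved under pics/ and viewed, about 12 in all and at most 16, crops included, and the job is handed in when it is done.

Besides the shell and the picture viewer there is one more tool, called after ">>>" by a JSON object that holds its "api" and its "payload", one argument or row to a line. send_rows: Moves the arm, as the interface text tells. Its arguments: {"type":"object","properties":{"series":{"type":"array"},"newtons":{"type":"number"}},"required":["series"]}

```bash
ls; mkdir -p pics; cat > h.py <<'E'
import numpy as np, cv2
from cell import manip
def K(c):
    f=200/np.tan(np.radians(c["vfov"])/2); return np.array([[f,0,c["cx"]],[0,f,c["cy"]],[0,0,1.]])
def w(c,uv,z):
    """pixels -> world points on plane z"""
    uv=np.asarray(uv,float).reshape(-1,1,2)
    n=cv2.undistortPoints(uv,K(c),np.array(c["dist"],float))[:,0]
    P=np.array(c["pose"]); d=np.c_[n,np.ones(len(n))]@P[:3,:3].T; o=P[:3,3]
    return o+d*((z-o[2])/d[:,2])[:,None]
def px(c,X):
    P=np.linalg.inv(np.array(c["pose"])); X=np.asarray(X,float).reshape(-1,3)
    return cv2.projectPoints(X@P[:3,:3].T+P[:3,3],np.zeros(3),np.zeros(3),K(c),np.array(c["dist"],float))[0][:,0]
def save(c,n,crop=None,s=1):
    im=c["img"][:,:,::-1]
    if crop: l,t,ww,hh=crop; im=im[t:t+hh,l:l+ww]
    cv2.imwrite(f"pics/{n}.png",cv2.resize(np.ascontiguousarray(im),None,fx=s,fy=s,interpolation=cv2.INTER_CUBIC))
E
python3 - <<'E'
from h import *
for n in("scene","top"):
    c=manip.camera(n); save(c,n+"0",s=1.25); print(n,c["vfov"],c["cx"],c["cy"],c["dist"],np.array(c["pose"]).round(2).tolist())
    for t in["coaster1","lifter","mat","curing_box","lid","lid_edge","stud_left_wing","start_top","varnish_tin","parts_box","brush"]:
        print(t,[(np.round(d["rect"]).astype(int).tolist(),round(d["conf"],2)) for d in manip.find_in(t,c)])
print(manip.read_state())
E
```

```text
pics
scene 45.1151078680634 316.58089191891406 196.6979999016269 [-0.12218562  0.          0.          0.          0.        ] [[-0.83, 0.37, -0.42, 1180.89], [0.56, 0.53, -0.64, 962.04], [-0.01, -0.76, -0.65, 1165.73], [0.0, 0.0, 0.0, 1.0]]
coaster1 [([250, 186, 24, 15], 0.91), ([254, 207, 21, 19], 0.81), ([252, 164, 19, 16], 0.78)]
lifter [([240, 294, 89, 38], 0.68), ([293, 201, 46, 34], 0.66), ([339, 133, 27, 37], 0.57)]
mat [([366, 287, 10, 12], 0.71), ([289, 229, 14, 9], 0.49)]
curing_box [([251, 131, 24, 23], 0.64), ([298, 213, 123, 122], 0.62), ([252, 204, 21, 24], 0.31)]
lid [([296, 213, 88, 108], 0.71)]
lid_edge [([296, 212, 89, 107], 0.86), ([289, 230, 15, 6], 0.2)]
stud_left_wing [([367, 287, 10, 9], 0.5)]
start_top []
varnish_tin [([230, 226, 30, 36], 0.86)]
parts_box [([217, 199, 32, 30], 0.65)]
brush [([250, 130, 26, 23], 0.49)]
top 53.09815919509213 320.2731055814189 192.54748650741513 [0.00296688 0.         0.         0.         0.        ] [[0.0, -0.98, 0.22, 233.21], [-1.0, -0.0, 0.0, -95.71], [-0.0, -0.22, -0.98, 1258.9], [0.0, 0.0, 0.0, 1.0]]
coaster1 [([374, 156,
[... 562 characters left out ...]
8, 49, 57], 0.85)]
{'clock': 1.2, 'joints': array([ 1.10340489e+00,  2.99911233e-01,  1.52100867e+00,  1.38101152e-05,
        1.32070940e+00, -6.65830205e-02]), 'qd': array([-3.13819866e-04, -6.61431392e-04, -9.56365597e-04,  6.31882768e-04,
       -9.16401657e-06,  5.82016344e-04]), 'effort': array([-3.43524443e-03, -5.31675982e+01, -3.52907073e+01,  7.05940300e-02,
        2.14402849e-02,  1.01989465e-05]), 'eef_pos': array([214.57335667, 506.40013027, 213.43574464]), 'eef_rot': array([-3.14155698e+00, -1.57891229e-05,  2.74078081e+00]), 'wrist_force': array([-0.69058192, -0.75343624,  0.33330644]), 'moment': array([ 0.00467395, -0.01287625, -0.00848842]), 'finger_gap': 93.98235281668588}
```

View pics/scene0.png

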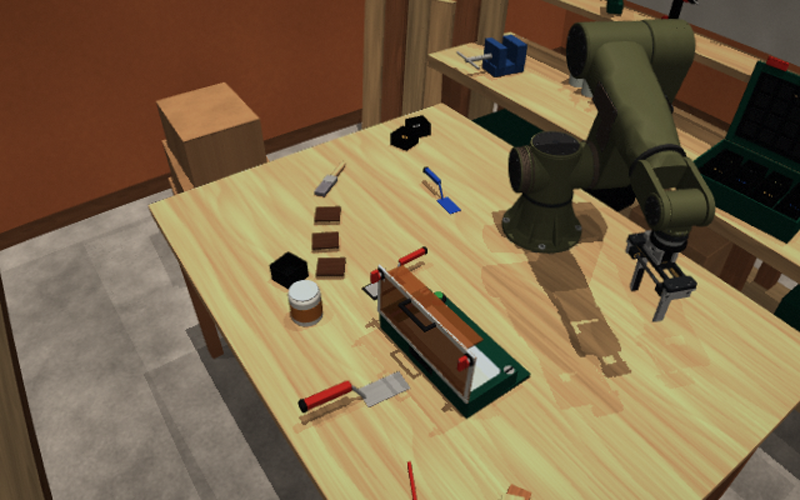

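View pics/top0.png

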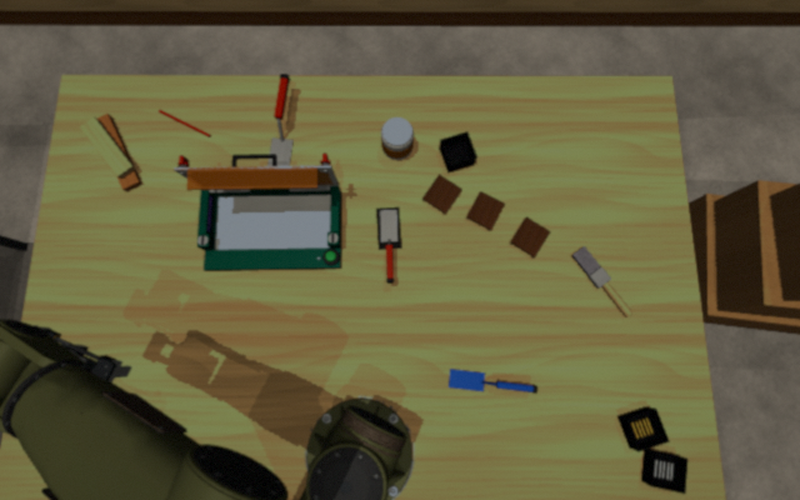

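The scene picture shows three coasters at about (327,214), (325,241), (331,267). The red lifter on its mat is near (400,265), a larger red one is at (350,390) and a blue one at (440,190). In the top picture the mat lifter is at (390,240), the coasters are at (442,194), (485,211) and (530,237), and the box is at (272,225) with its lid standing at the far side. Next I'll measure poses.

```bash
python3 - <<'E'
from h import *
for n in("top","scene"):
    c=manip.camera(n)
    np.save("pics/"+n,c,allow_pickle=True)
    for t,z in[("coaster1",20),("lifter",4),("mat",2),("curing_box",16),("varnish_tin",0),("parts_box",55),("brush",5),("start_top",22),("stud_left_wing",210),("lid_edge",215)]:
        for d in manip.silhouettes(t,c)[:3]:
            m=d["pixels"]; ys,xs=np.nonzero(m)
            if len(xs)<12: print(n,t,round(d["conf"],2),"tiny",xs.mean() if len(xs) else 0); continue
            W=w(c,np.c_[xs,ys],z)[:,:2].astype(np.float32)
            (cx,cy),(a,b),ang=cv2.minAreaRect(W)
            print(n,t,round(d["conf"],2),[int(v) for v in d["rect"]],"c",round(cx),round(cy),"size",round(a),round(b),"ang",round(ang,1))
c=np.load("pics/top.npy",allow_pickle=True).item()
a=cv2.resize(c["img"][110:220,290:450,::-1],None,fx=5,fy=5,interpolation=cv2.INTER_CUBIC)
cv2.imwrite("pics/ctop.png",a)
s=np.load("pics/scene.npy",allow_pickle=True).item()
a=cv2.resize(s["img"][155:245,240:350,::-1],None,fx=7,fy=6.6,interpolation=cv2.INTER_CUBIC)
cv2.imwrite("pics/cscene.png",a)
E
```

```text
top coaster1 0.95 [409, 171, 30, 36] c 520 -424 size 77 87 ang 54.9
top coaster1 0.58 [375, 158, 29, 23] c 586 -312 size 71 81 ang 62.0
top coaster1 0.56 [340, 139, 28, 35] c 631 -201 size 73 84 ang 55.9
top lifter 0.96 [215, 54, 19, 78] c 849 221 size 59 268 ang 87.0
top lifter 0.85 [356, 295, 73, 22] c 161 -317 size 214 46 ang 83.7
top lifter 0.67 [303, 165, 13, 62] c 499 -70 size 191 41 ang 7.1
top mat 0.75 [298, 168, 23, 33] c 544 -62 size 112 63 ang 4.2
top curing_box 0.82 [139, 121, 133, 98] c 586 277 size 307 438 ang 1.1
top curing_box 0.57 [407, 173, 33, 34] c 520 -425 size 73 84 ang 55.8
top varnish_tin 0.66 [304, 91, 22, 37] c 795 -84 size 119 85 ang 0.1
top parts_box 0.79 [351, 104, 31, 33] c 735 -240 size 96 86 ang 17.7
top brush 0.69 [458, 199, 45, 55] c 405 -604 size 201 47 ang 35.6
top brush 0.65 [261, 204, 9, 6] c 471 84 size 23 22 ang 1.7
top start_top 0.45 [304, 93, 24, 34] c 785 -84 size 117 83 ang 0.1
top start_top 0.41 [144, 123, 3, 17] c 709 477 size 29 43 ang 69.3
top start_top 0.28 [299, 164, 23, 37] c 540 -64 size 108 59 ang 4.4
top stud_left_wing 0.38 [145, 
[... 542 characters left out ...]
 0.58 [291, 199, 49, 35] c 478 -95 size 240 36 ang 16.3
scene mat 0.41 [290, 228, 11, 11] c 594 -53 size 11 44 ang 2.1
scene curing_box 0.56 [297, 210, 128, 126] c 541 141 size 210 539 ang 1.1
scene varnish_tin 0.63 [229, 224, 28, 35] c 753 -133 size 179 88 ang 71.3
scene parts_box 0.8 [215, 203, 31, 24] c 755 -221 size 107 114 ang 14.8
scene parts_box 0.17 [293, 193, 49, 45] c 506 -50 size 238 40 ang 15.1
scene start_top 0.66 [295, 209, 130, 128] c 544 148 size 205 532 ang 0.8
scene stud_left_wing 0.66 [366, 287, 10, 9] c 653 402 size 39 23 ang 51.5
scene stud_left_wing 0.52 [297, 211, 86, 111] c 646 266 size 135 421 ang 0.5
scene lid_edge 0.63 [249, 206, 25, 19] c 733 4 size 74 69 ang 54.9
```

View pics/ctop.png

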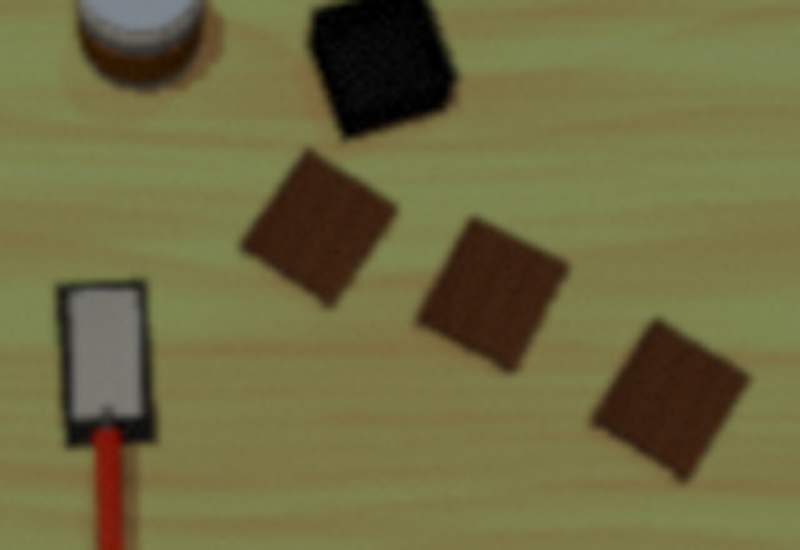

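View pics/cscene.png

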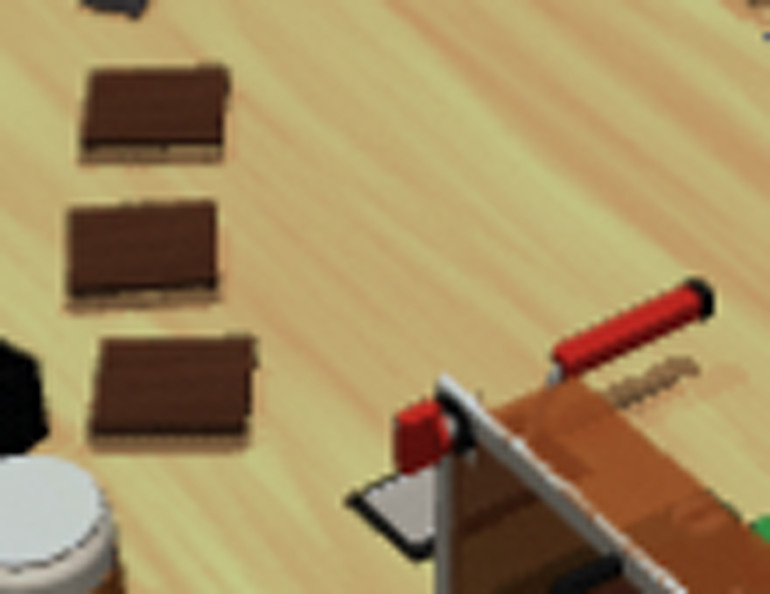

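The scene crop shows light foot strips along the coasters' long near edges. So the tunnels run along about -35° (image-horizontal), which agrees with the 80 mm sides in the top view. Next I'll fit models and look at the box close up.

```bash
cat >> h.py <<'E'
from scipy.optimize import minimize
def bx(x0,x1,y0,y1,z0,z1): return np.array([[x,y,z] for x in(x0,x1) for y in(y0,y1) for z in(z0,z1)],float)
COASTER=[bx(-40,40,-36,36,0,20)]
LIFTER=[bx(-42.5,42.5,-22,22,0,3),np.r_[bx(-40,-38,-3.5,3.5,0,3),bx(-67,-66,-3.5,3.5,45,53)],bx(-156,-66,-8,8,44,62)]
def render(c,parts,p,z,S=4):
    m=np.zeros((400*S//1,640*S),np.uint8); R=np.array([[np.cos(p[2]),-np.sin(p[2]),0],[np.sin(p[2]),np.cos(p[2]),0],[0,0,1]])
    for b in parts:
        q=(px(c,b@R.T+[p[0],p[1],z])+.5)*S
        cv2.fillConvexPoly(m,cv2.convexHull(q.astype(np.float32)).astype(np.int32),1)
    return cv2.resize(m.astype(np.float32),(640,400),interpolation=cv2.INTER_AREA)
def fit(views,parts,p0,z=0):
    """views: [(cam,mask)]; pose x,y,yaw"""
    def cost(v):
        p=[v[0],v[1],v[2]/50]; s=0
        for c,m in views:
            r=render(c,parts,p,z); s+=1-np.minimum(r,m).sum()/np.maximum(r,m).sum()
        return s/len(views)
    v0=np.array([p0[0],p0[1],p0[2]*50]); best=None
    for k in range(2):
        r=minimize(cost,v0,method="Nelder-Mead",options=dict(initial_simplex=v0+np.vstack([np.zeros(3),np.eye(3)*[9,9,7]]),maxfev=90)); v0=r.x
    return [round(r.x[0],1),round(r.x[1],1),round(np.degrees(r.x[2]/50),1)],round(r.fun,3)
def masks(t,c): return [d["pixels"].astype(np.float32) for d in manip.silhouettes(t,c)]
def pick(ms,c,P,rad=14):
    u=px(c,[P])[0]; k=[(np.hypot(*(np.argwhere(m>0).mean(0)[::-1]-u)),i) for i,m in enumerate(ms) if m.sum()>20]
    k=min(k,default=(99,0)); return ms[k[1]] if k[0]<rad else None
E
python3 - <<'E'
from h import *
cs=[manip.camera("top"),manip.camera("scene")]
M=[masks("coaster1",c) for c in cs]; L=[masks("lifter",c) for c in cs]
for p in[(522,-424,-35),(588,-312,-30),(633,-201,-34)]:
    vs=[(c,pick(m,c,(p[0],p[1],10))) for c,m in zip(cs,M)]
    for v in (vs,vs[:1]):
        v=[a for a in v if a[1] is not None]
        if v: print(len(v),fit(v,COASTER,[p[0],p[1],np.radians(p[2])]))
v=[(cs[0],pick(L[0],cs[0],(490,-65,30)))]
for l in v:
  if l[1] is not None: print(fit([l],LIFTER,[545,-62,np.radians(4)],2))
c=cs[0]; mm=masks("mat",c); print("mat",[fit([(c,m)],[bx(-55,55,-30,30,0,2)],[545,-62,.07]) for m in mm[:2] if m.sum()>200])
save(c,"box",(130,105,160,120),5)
E
```

```text
2 ([np.float64(520.5), np.float64(-425.9), np.float64(-34.2)], np.float64(0.093))
1 ([np.float64(520.6), np.float64(-425.3), np.float64(-33.2)], np.float64(0.088))
2 ([np.float64(590.5), np.float64(-313.7), np.float64(-28.5)], np.float64(0.113))
1 ([np.float64(589.1), np.float64(-312.7), np.float64(-27.5)], np.float64(0.084))
2 ([np.float64(636.6), np.float64(-202.8), np.float64(-34.0)], np.float64(0.115))
1 ([np.float64(633.3), np.float64(-202.4), np.float64(-35.4)], np.float64(0.138))
([np.float64(551.0), np.float64(-62.9), np.float64(2.7)], np.float64(0.092))
mat []
```

View pics/box.png

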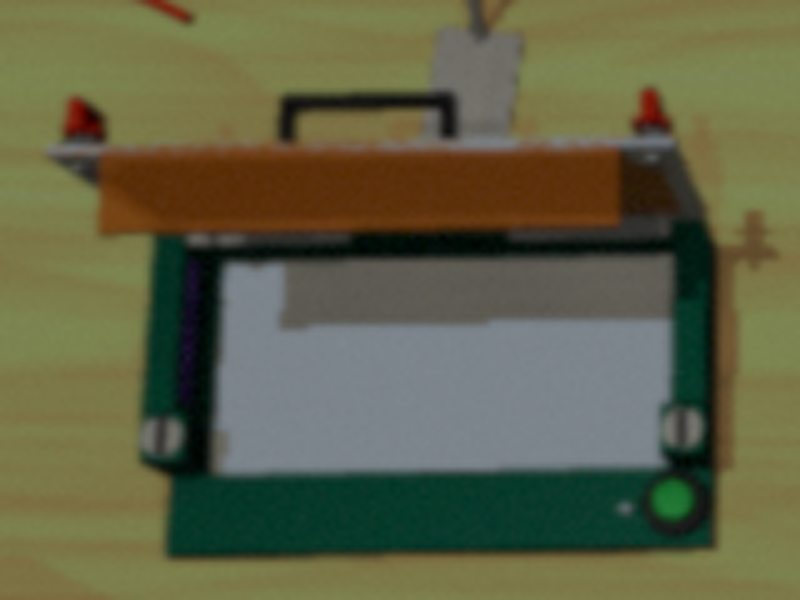

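The box crop shows the plinth's front corners at (167,555) and (715,546), the pillar catches at (163,437) and (684,428), the button at (672,498), and the lid's top edge from (50,150) to (675,145). I'll solve the box pose from these.

```bash
python3 - <<'E'
from h import *
from scipy.optimize import least_squares
c=manip.camera("top")
U=lambda a:(np.array(a)+.5)/5-.5+[130,105]
pts=[((-125,173,2),(167,555)),((-125,-173,2),(715,546)),((-59,159,65),(163,437)),((-59,-159,65),(684,428))]
X=np.array([p[0] for p in pts],float); uv=U([p[1] for p in pts])
def T(p,X): 
    a=p[2]; return np.asarray(X)@np.array([[np.cos(a),np.sin(a),0],[-np.sin(a),np.cos(a),0],[0,0,1]])+[p[0],p[1],0]
r=least_squares(lambda p:(px(c,T(p,X))-uv).ravel(),[560,230,0]); print("box",r.x[:2].round(1),np.degrees(r.x[2]).round(2),r.fun.round(2))
lid=U([(50,150),(675,145)])
g=lambda q:np.array([[75-150*np.cos(q),s*173,65+150*np.sin(q)] for s in(1,-1)])
q=least_squares(lambda q:(px(c,T(r.x,g(q[0])))-lid).ravel(),[1.5]); print("lid",q.x,q.fun.round(2))
b=w(c,U([[672,498]]),25)[0]; a=r.x[2]; d=b[:2]-r.x[:2]; print("button",b.round(1),"in box",(np.array([[np.cos(a),np.sin(a)],[-np.sin(a),np.cos(a)]])@d).round(1))
for P in[(0,0,16),(0,92,16),(0,-92,16),(75,0,65),(-59,159,89),(-59,-159,89)]: print(P,T(r.x,[P])[0].round(1))
E
```

```text
box [561.3 231.9] 1.0 [ 0.68  0.48  0.13  0.58 -0.34 -0.61 -0.44 -0.41]
lid [1.51793361] [-0.7   0.41 -0.18 -0.45]
button [467.8  82.2  25. ] in box [ -96.1 -148. ]
(0, 0, 16) [561.3 231.9  16. ]
(0, 92, 16) [559.7 323.9  16. ]
(0, -92, 16) [562.9 139.9  16. ]
(75, 0, 65) [636.3 233.2  65. ]
(-59, 159, 89) [499.5 389.9  89. ]
(-59, -159, 89) [505.1  71.9  89. ]
```

```bash
cat >> h.py <<'E'
def rel(P,fr):
    """shift in tool axes (tool down) from pose fr=(x,y,z,yawdeg) to P likewise"""
    a=np.radians(fr[3]); d=np.subtract(P[:3],fr[:3])
    return [round(float(v),1) for v in (d[0]*np.cos(a)+d[1]*np.sin(a), d[0]*np.sin(a)-d[1]*np.cos(a), -d[2], (fr[3]-P[3]+180)%360-180)]
def cur():
    s=manip.read_state(); print("t",round(s["clock"],1),"pos",s["eef_pos"].round(1),"yaw",np.degrees(s["eef_rot"]).round(1),"F",s["wrist_force"].round(1),"gap",round(s["finger_gap"],1)); return [*s["eef_pos"],np.degrees(s["eef_rot"][2])%360]
def tcp(o,lift=0,d=0):
    """TCP pose for lifter origin pose o=(x,y,z,yaw deg), advanced d along its x; tool yaw = +180"""
    a=np.radians(o[3]); return (o[0]+(d-85)*np.cos(a),o[1]+(d-85)*np.sin(a),o[2]+42+lift,o[3]+180)
E
python3 -c "
from h import *
f=cur(); A=tcp((551,-62.9,2,2.7),80); print(A,rel(A,f))"
```

```text
t 2.7 pos [214.6 506.4 213.4] yaw [-180.    0.  157.] F [-0.8  0.7  0.8] gap 94.1
(np.float64(466.09436062823255), np.float64(-66.90404831031962), 124, 182.7) [-455.2, -429.8, 89.4, -25.7]
```

>>> {"api": "send_rows", "payload": {
  "series": [
    [[0.6,-30,-28,0,-2],[0.6,-65,-61,0,-5],[0.6,-100,-95,0,-9],[0.6,-136,-129,0,-13],[0.6,-172,-163,0,-17],[0.6,-208,-196,0,-20],[0.6,-244,-230,0,-23],[0.6,-280,-264,0,-25.7],[0.6,-316,-298,0,-25.7],[0.6,-350,-330,10,-25.7]]
  ]
}}

```text
clock: 3.7
eef_pos: [409.1, 63.9, 204.5]
eef_rot: [3.142, 0.003, -3.094]
wrist_force: [0.3, 1.2, -0.7]
finger_gap: 56.1
```

```bash
python3 -c "
from h import *
f=cur(); A=tcp((551,-62.9,2,2.7),60); print(A,rel(A,f))"
```

```text
t 3.7 pos [409.1  63.9 204.5] yaw [ 180.     0.2 -177.3] F [ 0.3  1.2 -0.7] gap 56.1
(np.float64(466.09436062823255), np.float64(-66.90404831031962), 104, 182.7) [-50.8, -133.4, 100.5, 0.0]
```

>>> {"api": "send_rows", "payload": {
  "series": [
    [[0.6,-17,-44,30,0],[0.6,-34,-88,65,0],[0.6,-51,-134,100,0],[0.6,-51,-134,100,0],[0.6,-51,-134,100,0]]
  ]
}}

```text
clock: 4.2
eef_pos: [465.0, -67.1, 101.5]
eef_rot: [3.141, -0.003, -3.097]
wrist_force: [-0.4, 0.3, -0.8]
finger_gap: 56.5
```

```bash
python3 - <<'E'
from h import *
cs=[manip.camera("top"),manip.camera("scene")]
f=cur()
L=[masks("lifter",c) for c in cs]
for i,c in enumerate(cs):
    m=pick(L[i],c,(500,-65,30)); print(i,None if m is None else (m.sum(),fit([(c,m)],LIFTER,[551,-63,.047],2)))
save(cs[0],"grip0",(270,140,90,100),6)
A=tcp((551,-62.9,2,2.7)); print(rel(A,f), "TCP px",px(cs[0],[f[:3]]))
E
```

```text
t 4.3 pos [465.3 -65.2 103.7] yaw [ 180.    -0.  -177.3] F [-0.1 -0.2  0.2] gap 56.4
0 None
1 (np.float32(191.0), ([np.float64(551.4), np.float64(-65.5), np.float64(2.1)], np.float64(0.57)))
[-0.7, -1.7, 59.7, -0.0] TCP px [[310.36914185 200.1318287 ]]
```

View pics/grip0.png

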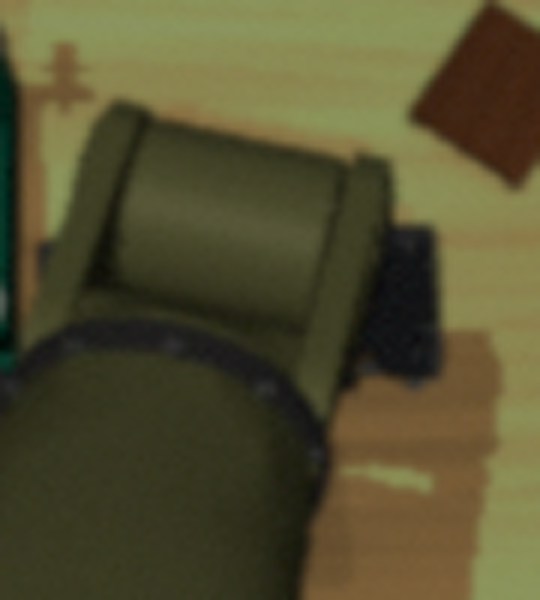

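The top view is covered by the arm, as expected, so I'll descend and grip.

>>> {"api": "send_rows", "payload": {
  "series": [
    [[0.6,-1,-2,15,0],[0.6,-1,-2,30,0],[0.6,-1,-2,45,0],[0.6,-1,-2,60,0],[0.6,-1,-2,60,0],[0.6,-1,-2,60,0],[0.0,-1,-2,60,0],[0.0,-1,-2,60,0],[0.0,-1,-2,60,0],[0.0,-1,-2,60,0]]
  ],
  "newtons": 40
}}

```text
clock: 5.4
eef_pos: [466.7, -67.4, 43.7]
eef_rot: [-3.141, 0.0, -3.094]
wrist_force: [0.6, -1.0, -0.2]
finger_gap: 27.8
```

>>> {"api": "send_rows", "payload": {
  "series": [
    [[0.0,0,0,0,0],[0.0,0,0,0,0],[0.0,0,0,0,0],[0.0,0,0,-10,0],[0.0,0,0,-25,0],[0.0,0,0,-40,0],[0.0,0,0,-60,0],[0.0,0,0,-60,0],[0.0,0,0,-60,0]]
  ]
}}

```text
clock: 6.3
eef_pos: [466.5, -67.3, 103.4]
eef_rot: [-3.141, 0.0, -3.094]
wrist_force: [-0.8, -0.1, -1.4]
finger_gap: 15.6
```

```bash
python3 - <<'E'
from h import *
f=cur(); c=manip.camera("scene"); save(c,"grip1",(270,150,120,90),6)
print([ (round(d["conf"],2),[int(v) for v in d["rect"]]) for d in manip.find_in("lifter",c)])
a=np.radians(f[3]-180); o=(f[0]+85*np.cos(a),f[1]+85*np.sin(a),f[2]-42); print(o)
R=np.array([[np.cos(a),-np.sin(a),0],[np.sin(a),np.cos(a),0],[0,0,1]])
print(((px(c,np.array([[42.5,-22,1.5],[42.5,22,1.5],[-42.5,22,1.5],[-42.5,-22,1.5],[-156,0,53]])@R.T+o)-[270,150])*6).round())
E
```

```text
t 6.3 pos [466.5 -67.3 103.4] yaw [-180.     0.  -177.3] F [-0.8 -0.1 -1.4] gap 15.6
[(0.75, [242, 296, 84, 34]), (0.65, [291, 187, 48, 30]), (0.49, [348, 140, 18, 31])]
(np.float64(551.3593450720418), np.float64(-63.28525291422681), np.float64(61.379310430129536))
[[123. 405.]
 [169. 448.]
 [291. 384.]
 [245. 343.]
 [424. 217.]]
```

View pics/grip1.png

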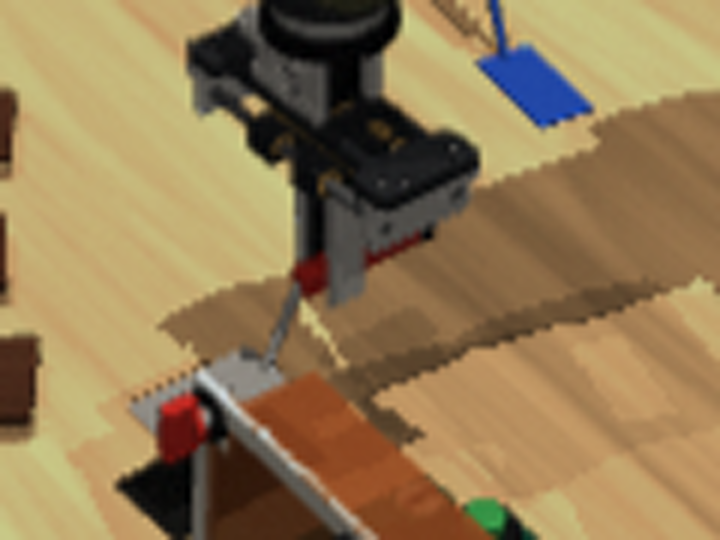

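The grip is good: the blade corner is predicted at (123,405) and seen at (130,405), and the lifter hangs level. Next I'll hover in front of the coaster furthest right.

```bash
python3 -c "
from h import *
f=cur(); A=tcp((520.5,-425.6,3.3,-33.9),40,-110); print(A,rel(A,f))"
```

```text
t 6.4 pos [466.1 -67.3 102.6] yaw [ 1.800e+02 -1.000e-01 -1.773e+02] F [ 0.6  0.2 -1.5] gap 15.4
(np.float64(358.64760440640333), np.float64(-316.83970374896046), 85.3, 146.1) [119.2, -244.2, 17.3, 36.6]
```

>>> {"api": "send_rows", "payload": {
  "series": [
    [[0,13,-26,0,4],[0,26,-54,0,9],[0,40,-81,0,14],[0,53,-108,0,19],[0,66,-136,0,24],[0,80,-163,0,29],[0,93,-190,0,33],[0,106,-217,0,36.6],[0,119,-244,10,36.6],[0,119,-244,17,36.6]]
  ]
}}

```text
clock: 7.4
eef_pos: [357.9, -318.8, 85.2]
eef_rot: [-3.141, -0.001, 2.548]
wrist_force: [0.9, 0.8, -1.1]
finger_gap: 15.8
```

>>> {"api": "send_rows", "payload": {
  "series": [
    [[0,0,0,0,0],[0,0,0,0,0]]
  ]
}}

```text
clock: 7.6
eef_pos: [359.4, -316.0, 86.1]
eef_rot: [3.141, -0.001, 2.551]
wrist_force: [0.2, 0.7, -1.0]
finger_gap: 15.6
```

```bash
cat > m.py <<'E'
from h import *
import sys
P=[tuple(map(float,a.split(","))) for a in sys.argv[1:]]
cs=[manip.camera("top"),manip.camera("scene")]; f=cur()
M=[masks("coaster1",c) for c in cs]
for p in P:
    vs=[(c,pick(m,c,(p[0],p[1],10))) for c,m in zip(cs,M)]
    for n,v in zip(("top","scene","both"),(vs[:1],vs[1:],vs)):
        if all(a[1] is not None for a in v): print(n,fit(v,COASTER,[p[0],p[1],np.radians(p[2])]))
        else: print(n,"unseen")
E
python3 m.py 520,-425,-34 590,-313,-28 635,-202,-34.5
```

```text
t 7.7 pos [ 359.8 -316.1   86.6] yaw [180.    0.  146.2] F [ 0.1 -0.4 -0.8] gap 15.4
top ([np.float64(522.0), np.float64(-424.6), np.float64(-32.0)], np.float64(0.065))
scene ([np.float64(520.1), np.float64(-426.2), np.float64(-34.0)], np.float64(0.041))
both ([np.float64(521.2), np.float64(-425.5), np.float64(-33.5)], np.float64(0.06))
top ([np.float64(589.8), np.float64(-312.3), np.float64(-28.5)], np.float64(0.097))
scene ([np.float64(587.0), np.float64(-315.1), np.float64(-30.6)], np.float64(0.121))
both ([np.float64(588.5), np.float64(-312.8), np.float64(-28.8)], np.float64(0.123))
top ([np.float64(633.6), np.float64(-202.2), np.float64(-33.1)], np.float64(0.087))
scene ([np.float64(636.7), np.float64(-200.2), np.float64(-29.2)], np.float64(0.113))
both ([np.float64(635.1), np.float64(-202.6), np.float64(-32.0)], np.float64(0.104))
```

```bash
python3 -c "
from h import *
import time
fs=np.array([cur() for _ in range(1)]); f=fs.mean(0)
for d in(-110,-3): print(rel(tcp((521,-425.6,3.3,-33.6),0,d),f))"
```

```text
t 7.8 pos [ 359.8 -316.3   86.8] yaw [-180.     0.   146.2] F [ 0.6  0.1 -1.7] gap 15.5
[0.2, -1.8, 41.5, -0.2]
[-106.8, -1.4, 41.5, -0.2]
```

>>> {"api": "send_rows", "payload": {
  "series": [
    [[0,0,-2,10,0],[0,0,-2,22,0],[0,0,-2,34,0],[0,0,-2,41,0],[0,0,-2,41,0],[0,0,-2,41,0],[0,0,-2,41,0]]
  ]
}}

```text
clock: 8.5
eef_pos: [358.4, -318.6, 45.8]
eef_rot: [-3.141, 0.001, 2.551]
wrist_force: [-0.1, 1.6, -1.1]
finger_gap: 15.5
```

>>> {"api": "send_rows", "payload": {
  "series": [
    [[0,-12,0,0,0],[0,-24,0,0,0],[0,-36,0,0,0],[0,-48,0,0,0],[0,-60,0,0,0],[0,-72,0,0,0],[0,-84,0,0,0],[0,-96,0,0,0],[0,-107,0,0,0],[0,-107,0,0,0]]
  ]
}}

```text
clock: 9.5
eef_pos: [447.8, -378.6, 45.8]
eef_rot: [-3.141, 0.001, 2.551]
wrist_force: [-0.3, -0.8, -1.1]
finger_gap: 15.6
```

```bash
python3 m.py 521,-425,-34; python3 -c "
from h import *
c=manip.camera('scene'); save(c,'ins1',(210,130,120,90),6)"
```

```text
t 9.6 pos [ 446.8 -377.9   45.5] yaw [-180.    -0.   146.1] F [-0.4  0.4 -1.8] gap 15.6
top unseen
scene ([np.float64(521.8), np.float64(-427.7), np.float64(-32.9)], np.float64(0.057))
both unseen
```

View pics/ins1.png

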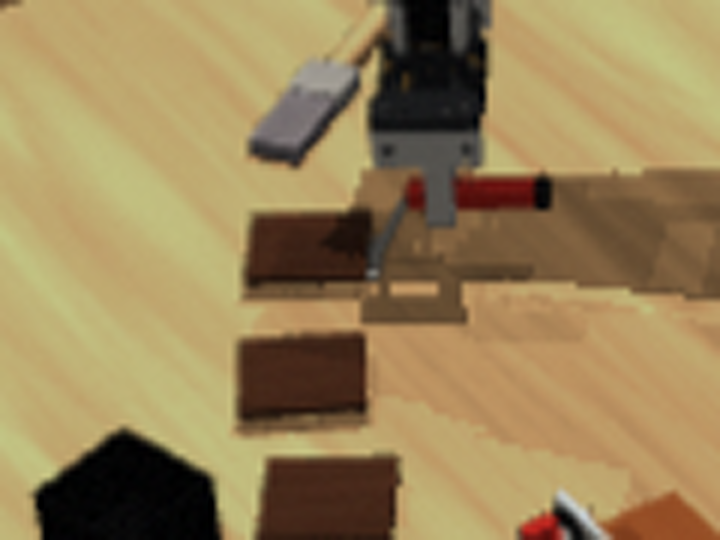

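The blade is fully under the coaster and the coaster hasn't moved. Now I'll lift it.

>>> {"api": "send_rows", "payload": {
  "series": [
    [[0,0,0,-2,0],[0,0,0,-5,0],[0,0,0,-10,0],[0,0,0,-20,0],[0,0,0,-35,0],[0,0,0,-50,0],[0,0,0,-65,0],[0,0,0,-80,0],[0,0,0,-92,0],[0,0,0,-95,0]]
  ]
}}

```text
clock: 10.75
eef_pos: [447.4, -378.4, 142.3]
eef_rot: [-3.141, 0.002, 2.551]
wrist_force: [-0.3, 0.2, -1.8]
finger_gap: 15.6
```

```bash
python3 -c "
from h import *
f=cur(); A=tcp((557,324,95,1.0)); print(A,rel(A,f))"
```

```text
t 10.8 pos [ 447.4 -378.4  142.3] yaw [-1.800e+02  1.000e-01  1.461e+02] F [-0.3  0.2 -1.8] gap 15.6
(np.float64(472.01294591170677), np.float64(322.5165454528309), 137, 181.0) [370.2, 595.7, 5.3, -34.9]
```

>>> {"api": "send_rows", "payload": {
  "series": [
    [[0,3,4,0,0],[0,8,13,0,0],[0,16,25,0,0],[0,26,42,0,0],[0,40,64,0,0],[0,53,85,0,0],[0,66,106,0,0],[0,79,128,0,0],[0,95,153,0,0],[0,111,178,0,0]]
  ]
}}

```text
clock: 11.75
eef_pos: [453.4, -166.2, 140.0]
eef_rot: [-3.142, -0.001, 2.551]
wrist_force: [0.4, -0.8, -1.9]
finger_gap: 15.9
```

>>> {"api": "send_rows", "payload": {
  "series": [
    [[0,16,25,0,-2],[0,32,51,0,-5],[0,48,76,0,-9],[0,63,102,0,-13],[0,79,127,0,-17],[0,95,153,0,-21],[0,111,178,0,-25],[0,127,204,0,-29],[0,142,229,0,-32],[0,156,251,2,-34]]
  ]
}}

```text
clock: 12.75
eef_pos: [463.4, 129.0, 138.2]
eef_rot: [3.141, -0.0, -3.136]
wrist_force: [-0.5, -0.3, -1.3]
finger_gap: 15.6
```

```bash
python3 -c "
from h import *
f=cur(); A=tcp((557,324,95,1.0)); print(A,rel(A,f))"
```

```text
t 12.8 pos [463.4 129.  138.2] yaw [ 180.    -0.  -179.7] F [-0.5 -0.3 -1.3] gap 15.6
(np.float64(472.01294591170677), np.float64(322.5165454528309), 137, 181.0) [-9.7, 193.4, 1.2, -0.7]
```

>>> {"api": "send_rows", "payload": {
  "series": [
    [[0,-1,25,0,0],[0,-3,50,0,0],[0,-4,75,0,-0.5],[0,-5,100,0,-0.7],[0,-6,125,0,-0.7],[0,-8,150,0,-0.7],[0,-9,172,0,-0.7],[0,-10,187,0,-0.7],[0,-10,193,0,-0.7],[0,-10,193,0,-0.7]]
  ]
}}

```text
clock: 13.75
eef_pos: [473.5, 320.3, 138.2]
eef_rot: [-3.141, -0.0, -3.126]
wrist_force: [-0.5, -0.6, -1.7]
finger_gap: 15.9
```

```bash
python3 - <<'E'
from h import *
f=cur()
c=manip.camera("top"); save(c,"car1",(130,105,160,120),5)
s=manip.camera("scene"); save(s,"car1s",(280,190,160,120),5)
for n,k in(("top",c),("scene",s)):
    for m in masks("coaster1",k):
        if m.sum()>100:
            ys,xs=np.nonzero(m); W=w(k,[[xs.mean(),ys.mean()]],125)[0]
            if W[1]>100: print(n,fit([(k,m)],COASTER,[560,324,.02],f[2]-42+3-12))
A=tcp((557,324,22,1.0)); print(A,rel(A,f))
E
```

```text
t 13.8 pos [473.5 320.3 138.2] yaw [-180.    -0.  -179.1] F [-0.5 -0.6 -1.7] gap 15.9
top ([np.float64(570.7), np.float64(325.2), np.float64(-4.3)], np.float64(0.347))
scene ([np.float64(539.8), np.float64(326.0), np.float64(11.5)], np.float64(0.663))
(np.float64(472.01294591170677), np.float64(322.5165454528309), 64, 181.0) [1.4, 2.3, 74.2, -0.1]
```

View pics/car1s.png

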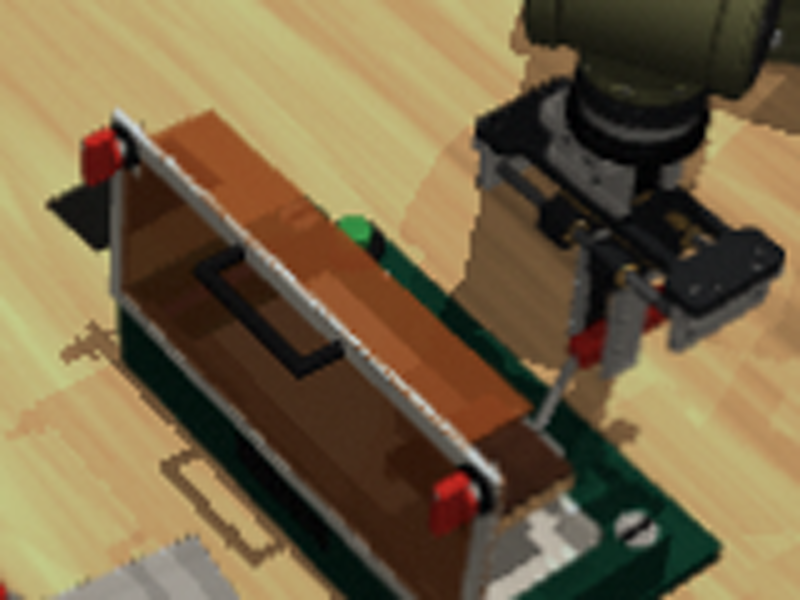

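The coaster rides level on the blade above the left slot. I'll lower it and withdraw.

>>> {"api": "send_rows", "payload": {
  "series": [
    [[0,0,2,4,0],[0,1,2,14,0],[0,1,2,27,0],[0,1,2,40,0],[0,1,2,53,0],[0,1,2,61,0],[0,1,2,66,0],[0,1,2,70,0],[0,1,2,74,0],[0,1,2,75,0]]
  ]
}}

```text
clock: 14.95
eef_pos: [472.9, 322.0, 63.3]
eef_rot: [3.142, 0.0, -3.127]
wrist_force: [0.1, 0.5, -1.7]
finger_gap: 15.5
```

>>> {"api": "send_rows", "payload": {
  "series": [
    [[0,0,0,0,0],[0,0,0,0,0],[0,8,0,0,0],[0,18,0,0,0],[0,30,0,0,0],[0,45,0,0,0],[0,60,0,0,0],[0,75,0,0,0],[0,92,0,0,0],[0,108,0,0,0]]
  ]
}}

```text
clock: 15.95
eef_pos: [363.3, 320.2, 63.5]
eef_rot: [3.142, -0.0, -3.127]
wrist_force: [-1.2, 0.3, -0.9]
finger_gap: 15.8
```

>>> {"api": "send_rows", "payload": {
  "series": [
    [[0,0,0,-15,0],[0,0,0,-40,0],[0,0,0,-65,0],[0,0,0,-70,0]]
  ]
}}

```text
clock: 16.35
eef_pos: [365.0, 321.0, 135.9]
eef_rot: [3.139, 0.003, -3.127]
wrist_force: [-0.2, 0.2, -1.7]
finger_gap: 16.1
```

```bash
cat > b.py <<'E'
from h import *
c=manip.camera("top"); s=manip.camera("scene")
for n,k in(("top",c),("scene",s)):
    for m in masks("coaster1",k):
        if m.sum()<60: continue
        ys,xs=np.nonzero(m); z=26; W=w(k,[[xs.mean(),ys.mean()]],z)[0]
        inb=W[1]>30; 
        q,e=fit([(k,m)],COASTER,[W[0],W[1],.02 if inb else -.55],16 if inb else 0); print(n,"in box" if inb else "bench",q,e,int(m.sum()))
E
python3 b.py; python3 -c "
from h import *
f=cur(); A=tcp((588.5,-312.9,90,-28.6),0,-110); print(A,rel(A,f))"
```

```text
top bench [np.float64(634.4), np.float64(-202.7), np.float64(-35.1)] 0.08 543
top bench [np.float64(588.3), np.float64(-312.2), np.float64(-28.5)] 0.116 518
top in box [np.float64(563.4), np.float64(324.4), np.float64(1.4)] 0.082 606
top bench [np.float64(790.4), np.float64(-85.3), np.float64(-9.7)] 0.273 751
scene bench [np.float64(636.2), np.float64(-202.6), np.float64(-34.8)] 0.065 406
scene bench [np.float64(558.2), np.float64(-90.4), np.float64(-31.6)] 0.828 74
scene in box [np.float64(541.7), np.float64(327.0), np.float64(8.1)] 0.693 209
scene bench [np.float64(591.1), np.float64(-310.8), np.float64(-27.0)] 0.107 328
t 16.6 pos [364.2 320.1 132.3] yaw [-1.800e+02 -1.000e-01 -1.792e+02] F [-0.2  0.7 -1.5] gap 15.7
(np.float64(417.2933197915438), np.float64(-219.55508770158167), 132, 151.4) [-45.1, -540.3, 0.3, 29.4]
```

Coaster 1 stands in the box at (563,324), yaw 1.4°. On to the middle coaster.

>>> {"api": "send_rows", "payload": {
  "series": [
    [[0,-1,-15,0,0],[0,-4,-45,0,0],[0,-7,-85,0,0],[0,-11,-130,0,3],[0,-15,-175,0,7],[0,-18,-220,0,12],[0,-22,-265,0,17],[0,-26,-310,0,22],[0,-30,-355,0,26],[0,-33,-400,0,29.4]]
  ]
}}

```text
clock: 17.55
eef_pos: [402.6, -81.4, 132.7]
eef_rot: [-3.141, -0.001, 2.64]
wrist_force: [-0.1, 0.1, -1.8]
finger_gap: 15.7
```

```bash
python3 -c "
from h import *
f=cur(); A=tcp((589,-312.5,30,-28.5),0,-110); print(A,rel(A,f))"
```

```text
t 17.6 pos [402.6 -81.4 132.7] yaw [-1.800e+02 -1.000e-01  1.513e+02] F [-0.1  0.1 -1.8] gap 15.7
(np.float64(417.63066303091676), np.float64(-219.45404174937636), 72, 151.5) [-79.6, -113.8, 60.7, -0.2]
```

>>> {"api": "send_rows", "payload": {
  "series": [
    [[0,-25,-35,0,0],[0,-50,-70,5,0],[0,-70,-100,20,0],[0,-80,-114,40,0],[0,-80,-114,58,0],[0,-80,-114,60,0],[0,-80,-114,60,0],[0,-80,-114,60,0]]
  ]
}}

```text
clock: 18.35
eef_pos: [419.6, -217.4, 74.1]
eef_rot: [-3.141, 0.001, 2.644]
wrist_force: [-0.4, -0.8, -1.0]
finger_gap: 15.9
```

```bash
python3 m.py 589,-312.5,-28.5; python3 -c "
from h import *
f=cur()
for q in [(589,-312.6,3.5,-28.5)]:
  for d in(-110,-3): print(rel(tcp(q,0,d),f))"
```

```text
t 18.4 pos [ 419.8 -217.4   74.3] yaw [-1.800e+02  1.000e-01  1.515e+02] F [ 0.3 -0.5 -1.3] gap 15.5
top ([np.float64(590.8), np.float64(-314.5), np.float64(-28.5)], np.float64(0.063))
scene ([np.float64(589.9), np.float64(-314.8), np.float64(-30.0)], np.float64(0.078))
both ([np.float64(590.6), np.float64(-314.8), np.float64(-29.3)], np.float64(0.069))
t 18.6 pos [ 419.8 -217.4   74.1] yaw [-1.800e+02  1.000e-01  1.515e+02] F [-0.4  1.2 -1.2] gap 15.6
[0.8, -2.9, 28.6, -0.0]
[-106.2, -2.9, 28.6, -0.0]
```

```bash
python3 -c "
from h import *
f=cur()
for q in [(590,-313.9,3.5,-29)]:
  for d in(-110,-3): print(rel(tcp(q,0,d),f))"
```

```text
t 18.6 pos [ 419.8 -217.4   74.1] yaw [-1.800e+02  1.000e-01  1.515e+02] F [-0.4  1.2 -1.2] gap 15.6
[-0.7, -1.9, 28.6, 0.5]
[-107.7, -2.8, 28.6, 0.5]
```

>>> {"api": "send_rows", "payload": {
  "series": [
    [[0,-1,-2,10,0.5],[0,-1,-2,20,0.5],[0,-1,-2,28.5,0.5],[0,-1,-2,28.5,0.5],[0,-1,-2,28.5,0.5],[0,-1,-2,28.5,0.5]]
  ]
}}

```text
clock: 19.15
eef_pos: [419.6, -219.8, 45.1]
eef_rot: [-3.142, 0.0, 2.634]
wrist_force: [0.4, 0.4, -1.6]
finger_gap: 15.6
```

>>> {"api": "send_rows", "payload": {
  "series": [
    [[0,-12,0,0,0],[0,-24,0,0,0],[0,-36,0,0,0],[0,-48,0,0,0],[0,-60,0,0,0],[0,-72,0,0,0],[0,-84,0,0,0],[0,-96,0,0,0],[0,-107,0,0,0],[0,-107,0,0,0]]
  ]
}}

```text
clock: 20.15
eef_pos: [513.7, -272.1, 45.2]
eef_rot: [-3.142, 0.001, 2.634]
wrist_force: [-0.4, -1.3, -1.0]
finger_gap: 15.5
```

```bash
python3 m.py 590,-314,-29; python3 -c "
from h import *
f=cur();a=np.radians(f[3]-180); print('lifter',f[0]+85*np.cos(a),f[1]+85*np.sin(a),f[3]-180)"
```

```text
t 20.2 pos [ 512.7 -271.5   44.9] yaw [180.   -0.  150.9] F [-0.1 -0.3 -1.8] gap 15.6
top unseen
scene ([np.float64(589.6), np.float64(-317.9), np.float64(-29.6)], np.float64(0.066))
both unseen
t 20.4 pos [ 512.5 -271.4   45. ] yaw [180.   -0.  150.9] F [ 0.1 -0.6 -1.3] gap 15.7
lifter 586.8387146823973 -312.74141478425554 -29.064593647416274
```

>>> {"api": "send_rows", "payload": {
  "series": [
    [[0,0,0,-2,0],[0,0,0,-5,0],[0,0,0,-10,0],[0,0,0,-20,0],[0,0,0,-35,0],[0,0,0,-50,0],[0,0,0,-65,0],[0,0,0,-80,0],[0,0,0,-92,0],[0,0,0,-95,0]]
  ]
}}

```text
clock: 21.35
eef_pos: [513.4, -272.0, 141.8]
eef_rot: [-3.141, 0.002, 2.634]
wrist_force: [0.1, -0.4, -2.8]
finger_gap: 15.8
```

```bash
python3 m.py 590,-314,-29; python3 -c "
from h import *
f=cur(); A=tcp((557,232,95,1.0)); print(A,rel(A,f))"
```

```text
t 21.4 pos [ 513.  -271.7  140.3] yaw [-180.     0.   150.9] F [ 0.1 -0.1 -1.9] gap 15.8
top unseen
scene unseen
both unseen
t 21.6 pos [ 512.7 -271.5  139.3] yaw [ 1.800e+02 -1.000e-01  1.509e+02] F [-0.4 -0.1 -1.7] gap 15.4
(np.float64(472.01294591170677), np.float64(230.5165454528309), 137, 181.0) [279.4, 419.1, 2.3, -30.1]
```

>>> {"api": "send_rows", "payload": {
  "series": [
    [[0,3,4,0,0],[0,8,12,0,0],[0,17,25,0,0],[0,28,42,0,0],[0,42,62,0,0],[0,55,83,0,0],[0,69,104,0,0],[0,86,129,0,0],[0,103,154,0,0],[0,119,179,0,0]]
  ]
}}

```text
clock: 22.55
eef_pos: [495.1, -55.2, 140.0]
eef_rot: [3.141, -0.0, 2.635]
wrist_force: [0.6, -0.9, -1.7]
finger_gap: 15.9
```

>>> {"api": "send_rows", "payload": {
  "series": [
    [[0,17,25,0,-2],[0,33,50,0,-5],[0,50,75,0,-9],[0,67,100,0,-13],[0,83,125,0,-17],[0,100,150,0,-21],[0,116,175,0,-25],[0,133,200,0,-28],[0,145,218,0,-29.5],[0,154,231,0,-30]]
  ]
}}

```text
clock: 23.55
eef_pos: [472.4, 221.3, 139.9]
eef_rot: [3.141, -0.0, -3.123]
wrist_force: [-0.5, -0.4, -2.1]
finger_gap: 15.6
```

```bash
python3 -c "
from h import *
f=cur(); A=tcp((557,232,95,1.0)); print(A,rel(A,f))"
```

```text
t 23.6 pos [472.4 221.3 139.9] yaw [ 180.    -0.  -178.9] F [-0.5 -0.4 -2.1] gap 15.6
(np.float64(472.01294591170677), np.float64(230.5165454528309), 137, 181.0) [0.2, 9.2, 2.9, 0.1]
```

>>> {"api": "send_rows", "payload": {
  "series": [
    [[0,0,5,0,0],[0,0,9,2,0],[0,0,9,3,0],[0,0,9,3,0],[0,0,9,3,0]]
  ]
}}

```text
clock: 24.05
eef_pos: [473.5, 227.7, 136.9]
eef_rot: [-3.141, -0.0, -3.126]
wrist_force: [-0.3, 0.0, -1.9]
finger_gap: 15.3
```

```bash
python3 - <<'E'
from h import *
f=cur()
c=manip.camera("top")
for m in masks("coaster1",c):
    if m.sum()>100:
        ys,xs=np.nonzero(m); W=w(c,[[xs.mean(),ys.mean()]],100)[0]
        print(W.round(),m.sum(), fit([(c,m)],COASTER,[560,232,.02],f[2]-42+3-12) if 120<W[1]<290 else "")
A=tcp((557,232,21,1.0)); print(A,rel(A,f))
E
```

```text
t 24.1 pos [473.5 227.7 136.9] yaw [-180.    -0.  -179.1] F [-0.3  0.  -1.9] gap 15.3
[ 605. -194.  100.] 514.0 
[576. 226. 100.] 379.0 ([np.float64(572.8), np.float64(223.7), np.float64(13.5)], np.float64(0.461))
(np.float64(472.01294591170677), np.float64(230.5165454528309), 63, 181.0) [1.4, 2.8, 73.9, -0.1]
```

>>> {"api": "send_rows", "payload": {
  "series": [
    [[0,0,2,4,0],[0,1,2,14,0],[0,1,2,27,0],[0,1,2,40,0],[0,1,2,53,0],[0,1,2,61,0],[0,1,2,66,0],[0,1,2,70,0],[0,1,2,73,0],[0,1,2,74,0]]
  ]
}}

```text
clock: 25.15
eef_pos: [472.4, 230.3, 63.0]
eef_rot: [3.142, 0.0, -3.125]
wrist_force: [0.7, -0.4, -1.7]
finger_gap: 15.6
```

>>> {"api": "send_rows", "payload": {
  "series": [
    [[0,0,0,0,0],[0,0,0,0,0],[0,8,0,0,0],[0,18,0,0,0],[0,30,0,0,0],[0,45,0,0,0],[0,60,0,0,0],[0,75,0,0,0],[0,92,0,0,0],[0,108,0,0,0]]
  ]
}}

```text
clock: 26.15
eef_pos: [362.7, 228.4, 63.0]
eef_rot: [3.142, 0.0, -3.125]
wrist_force: [-0.1, 0.2, -2.3]
finger_gap: 15.9
```

>>> {"api": "send_rows", "payload": {
  "series": [
    [[0,0,0,-15,0],[0,0,0,-40,0],[0,0,0,-65,0],[0,0,0,-70,0]]
  ]
}}

```text
clock: 26.55
eef_pos: [364.5, 229.0, 135.1]
eef_rot: [3.14, 0.004, -3.125]
wrist_force: [-0.2, -0.5, -1.1]
finger_gap: 15.6
```

```bash
python3 b.py; python3 -c "
from h import *
f=cur(); A=tcp((635,-202.6,90,-34.5),0,-115); print(A,rel(A,f))"
```

```text
top bench [np.float64(634.9), np.float64(-203.4), np.float64(-34.5)] 0.08 545
top in box [np.float64(562.7), np.float64(232.7), np.float64(2.7)] 0.066 592
top in box [np.float64(564.9), np.float64(324.0), np.float64(1.7)] 0.068 623
scene bench [np.float64(635.3), np.float64(-202.0), np.float64(-34.8)] 0.047 413
scene in box [np.float64(543.4), np.float64(265.2), np.float64(46.0)] 0.846 93
scene in box [np.float64(544.3), np.float64(328.0), np.float64(23.4)] 0.685 212
scene in box [np.float64(569.9), np.float64(167.5), np.float64(-9.7)] 0.864 4456
t 26.8 pos [363.6 228.3 131.8] yaw [-1.800e+02 -1.000e-01 -1.791e+02] F [ 0.7  0.9 -1.9] gap 15.6
(np.float64(470.1747622755969), np.float64(-89.31875261503343), 132, 145.5) [-101.3, -319.3, -0.2, 35.4]
```

Both are placed well. Now the last coaster.

>>> {"api": "send_rows", "payload": {
  "series": [
    [[0,-4,-12,0,2],[0,-12,-38,0,6],[0,-23,-72,0,11],[0,-36,-114,0,16],[0,-48,-152,0,21],[0,-60,-190,0,26],[0,-72,-228,0,30],[0,-85,-268,0,34],[0,-95,-300,20,35.4],[0,-101,-319,50,35.4]]
  ]
}}

```text
clock: 27.75
eef_pos: [471.1, -92.0, 82.5]
eef_rot: [3.141, 0.002, 2.535]
wrist_force: [0.8, -0.3, -2.2]
finger_gap: 15.7
```

>>> {"api": "send_rows", "payload": {
  "series": [
    [[0,0,0,10,0],[0,0,0,10,0],[0,0,0,10,0]]
  ]
}}

```text
clock: 28.05
eef_pos: [470.4, -88.4, 73.3]
eef_rot: [-3.142, -0.0, 2.54]
wrist_force: [-0.1, -0.2, -1.2]
finger_gap: 15.5
```

```bash
python3 m.py 635,-202.6,-34.5; python3 -c "
from h import *
f=cur()
for q in [(635,-202.8,3.5,-34.5)]:
  for d in(-112,-3): print(rel(tcp(q,0,d),f))"
```

```text
t 28.1 pos [470.9 -88.3  74. ] yaw [1.800e+02 1.000e-01 1.456e+02] F [ 0.7 -0.7 -1.8] gap 15.9
top ([np.float64(633.3), np.float64(-202.8), np.float64(-34.3)], np.float64(0.11))
scene ([np.float64(632.3), np.float64(-205.4), np.float64(-34.2)], np.float64(0.062))
both ([np.float64(633.5), np.float64(-203.7), np.float64(-34.0)], np.float64(0.091))
t 28.2 pos [470.9 -88.3  73.9] yaw [1.800e+02 1.000e-01 1.456e+02] F [-0.6  0.4 -0.5] gap 15.7
[-3.1, -1.4, 28.4, 0.1]
[-112.1, -1.5, 28.4, 0.1]
```

>>> {"api": "send_rows", "payload": {
  "series": [
    [[0,-2,-2,10,0],[0,-2,-2,20,0],[0,-2,-2,28.5,0],[0,-2,-2,28.5,0],[0,-2,-2,28.5,0],[0,-2,-2,28.5,0]]
  ]
}}

```text
clock: 28.85
eef_pos: [471.2, -91.6, 44.6]
eef_rot: [3.142, 0.0, 2.54]
wrist_force: [-0.6, 0.8, -1.2]
finger_gap: 15.9
```

>>> {"api": "send_rows", "payload": {
  "series": [
    [[0,-12,0,0,0],[0,-24,0,0,0],[0,-36,0,0,0],[0,-48,0,0,0],[0,-60,0,0,0],[0,-72,0,0,0],[0,-84,0,0,0],[0,-96,0,0,0],[0,-109,0,0,0],[0,-109,0,0,0]]
  ]
}}

```text
clock: 29.85
eef_pos: [561.7, -153.9, 44.7]
eef_rot: [3.141, 0.001, 2.54]
wrist_force: [0.6, 0.0, -2.2]
finger_gap: 15.5
```

```bash
python3 m.py 634,-203,-34.5; python3 -c "
from h import *
f=cur();a=np.radians(f[3]-180); print('lifter',f[0]+85*np.cos(a),f[1]+85*np.sin(a),f[3]-180)"
```

```text
t 29.9 pos [ 560.6 -153.    44.4] yaw [-180.    -0.   145.5] F [ 0.2 -0.3 -2.1] gap 15.8
top unseen
scene ([np.float64(634.6), np.float64(-204.2), np.float64(-30.1)], np.float64(0.083))
both unseen
t 30.1 pos [ 560.5 -152.9   44.5] yaw [-180.    -0.   145.5] F [ 0.3 -0.5 -1.1] gap 15.6
lifter 630.5551941501901 -200.9666126346872 -34.45610870667153
```

>>> {"api": "send_rows", "payload": {
  "series": [
    [[0,0,0,-2,0],[0,0,0,-5,0],[0,0,0,-10,0],[0,0,0,-20,0],[0,0,0,-35,0],[0,0,0,-50,0],[0,0,0,-65,0],[0,0,0,-80,0],[0,0,0,-92,0],[0,0,0,-95,0]]
  ]
}}

```text
clock: 31.05
eef_pos: [561.4, -153.4, 141.3]
eef_rot: [3.141, 0.002, 2.54]
wrist_force: [0.2, -0.4, -1.7]
finger_gap: 15.5
```

```bash
python3 -c "
from h import *
c=manip.camera('scene'); save(c,'lift3',(240,150,130,100),5)
f=cur(); A=tcp((557.5,140,95,1.0)); print(A,rel(A,f))"
```

```text
t 31.1 pos [ 561.3 -153.3  140.8] yaw [1.800e+02 1.000e-01 1.455e+02] F [-0.2 -0.2 -2.2] gap 15.9
(np.float64(472.51294591170677), np.float64(138.5165454528309), 137, 181.0) [238.3, 190.4, 3.8, -35.5]
```

View pics/lift3.png

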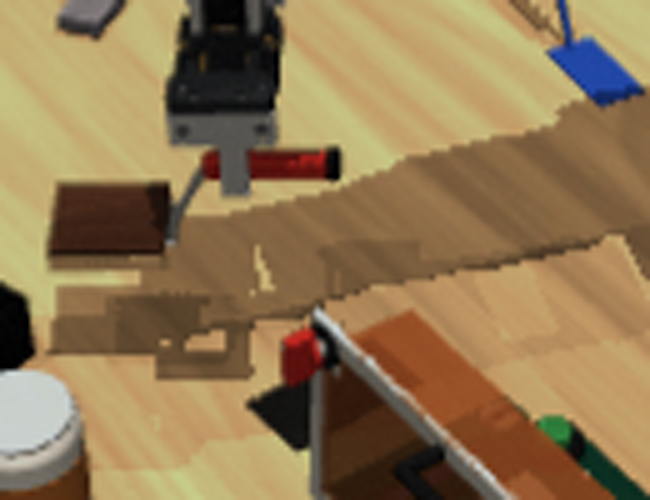

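Coaster 3 sits squarely on the blade, clear of the bench. I'll carry it to the right slot, backing away in x first.

>>> {"api": "send_rows", "payload": {
  "series": [
    [[0,4,2,0,0],[0,12,5,0,0],[0,24,10,0,0],[0,40,16,0,0],[0,58,23,0,0],[0,78,31,0,0],[0,98,39,0,0],[0,118,47,0,0],[0,136,54,0,0],[0,149,59,0,0]]
  ]
}}

```text
clock: 32.1
eef_pos: [470.2, -18.8, 139.3]
eef_rot: [-3.141, -0.0, 2.541]
wrist_force: [1.1, 0.2, -2.5]
finger_gap: 15.9
```

>>> {"api": "send_rows", "payload": {
  "series": [
    [[0,8,12,0,-4],[0,17,25,0,-9],[0,27,39,0,-14],[0,37,54,0,-19],[0,47,69,0,-24],[0,57,84,0,-29],[0,67,99,0,-33],[0,77,113,1,-35.3],[0,85,125,2,-35.5],[0,90,131,4,-35.5]]
  ]
}}

```text
clock: 33.1
eef_pos: [471.1, 139.8, 135.3]
eef_rot: [3.142, 0.0, -3.124]
wrist_force: [0.1, 0.4, -2.0]
finger_gap: 15.6
```

>>> {"api": "send_rows", "payload": {
  "series": [
    [[0,0,0,0,0],[0,0,0,0,0],[0,0,0,0,0]]
  ]
}}

```text
clock: 33.4
eef_pos: [471.4, 138.1, 135.4]
eef_rot: [-3.141, -0.0, -3.124]
wrist_force: [0.2, -0.2, -1.5]
finger_gap: 15.9
```

```bash
python3 -c "
from h import *
f=cur(); A=tcp((557.5,140,21,1.0)); print(A,rel(A,f))"
```

```text
t 33.4 pos [471.4 138.1 135.4] yaw [-180.   -0. -179.] F [ 0.2 -0.2 -1.5] gap 15.9
(np.float64(472.51294591170677), np.float64(138.5165454528309), 63, 181.0) [-1.1, 0.4, 72.4, -0.0]
```

>>> {"api": "send_rows", "payload": {
  "series": [
    [[0,0,0,4,0],[0,-1,0,14,0],[0,-1,0,27,0],[0,-1,0,40,0],[0,-1,0,52,0],[0,-1,0,60,0],[0,-1,0,65,0],[0,-1,0,69,0],[0,-1,0,72,0],[0,-1,0,72,0]]
  ]
}}

```text
clock: 34.4
eef_pos: [472.4, 138.7, 63.4]
eef_rot: [3.142, 0.0, -3.124]
wrist_force: [-0.2, 0.9, -1.7]
finger_gap: 15.8
```

>>> {"api": "send_rows", "payload": {
  "series": [
    [[0,0,0,0,0],[0,0,0,0,0],[0,8,0,0,0],[0,18,0,0,0],[0,30,0,0,0],[0,45,0,0,0],[0,60,0,0,0],[0,75,0,0,0],[0,92,0,0,0],[0,108,0,0,0]]
  ]
}}

```text
clock: 35.4
eef_pos: [362.9, 136.6, 63.4]
eef_rot: [3.142, -0.0, -3.123]
wrist_force: [-0.1, -0.0, -2.6]
finger_gap: 15.8
```

>>> {"api": "send_rows", "payload": {
  "series": [
    [[0,0,0,-15,0],[0,0,0,-40,0],[0,0,0,-65,0],[0,0,0,-70,0]]
  ]
}}

```text
clock: 35.8
eef_pos: [364.7, 137.0, 135.5]
eef_rot: [3.141, 0.004, -3.123]
wrist_force: [0.1, 0.1, -1.5]
finger_gap: 15.7
```

```bash
python3 b.py; python3 - <<'E'
from h import *
c=manip.camera("top"); m=(c["img"].astype(int).max(2)<60)
print([(round(d["conf"],2),[int(v) for v in d["rect"]]) for d in manip.find_in("mat",c)])
u=px(c,[(546,-62,2)])[0].astype(int); t=c["img"][u[1]-30:u[1]+30,u[0]-25:u[0]+25].max(2)
mk=np.zeros((400,640),np.uint8); mk[u[1]-30:u[1]+30,u[0]-25:u[0]+25]=t<60
n,l,st,ce=cv2.connectedComponentsWithStats(mk); k=1+st[1:,4].argmax(); print(st[k],ce[k])
print("mat",fit([(c,(l==k).astype(np.float32))],[bx(-55,55,-30,30,0,2)],[546,-62,.06]))
f=cur(); A=tcp((551.3,-63.3,2,2.7),50); print(A,rel(A,f))
save(c,"top3",(110,80,280,160),2.8)
E
```

```text
top in box [np.float64(562.8), np.float64(226.7), np.float64(4.2)] 0.069 595
top in box [np.float64(551.3), np.float64(299.7), np.float64(5.2)] 0.112 573
top in box [np.float64(730.8), np.float64(93.6), np.float64(22.3)] 0.886 65
top bench [np.float64(434.3), np.float64(-580.8), np.float64(-3.3)] 0.55 648
top in box [np.float64(563.4), np.float64(141.0), np.float64(2.0)] 0.094 565
scene in box [np.float64(514.0), np.float64(297.9), np.float64(33.1)] 0.822 112
[(0.71, [299, 168, 21, 33]), (0.21, [460, 199, 46, 51])]
[302 166  19  33 548] [310.69343066 182.3120438 ]
mat ([np.float64(546.1), np.float64(-62.6), np.float64(4.0)], np.float64(0.119))
t 36.1 pos [363.8 136.6 132.3] yaw [-1.80e+02 -1.00e-01 -1.79e+02] F [ 0.3 -0.1 -1.5] gap 16.0
(np.float64(466.3943606282325), np.float64(-67.30404831031963), 94, 182.7) [-98.9, -205.7, 38.3, -1.7]
```

View pics/top3.png

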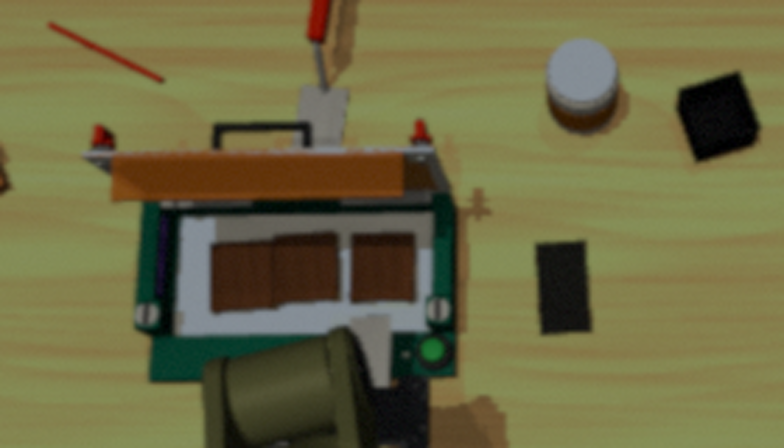

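Coaster 1 has been knocked: it now sits at about (551,300), close beside the middle one. I'll check whether it still stands flat before I put the lifter away.

```bash
python3 - <<'E'
from h import *
c=manip.camera("top"); s=manip.camera("scene")
a=cv2.resize(c["img"][155:200,175:270],None,fx=8,fy=6,interpolation=cv2.INTER_CUBIC)
b=cv2.resize(s["img"][230:300,310:405],None,fx=8,fy=4.5,interpolation=cv2.INTER_CUBIC)
im=np.vstack([a,b])[:,:,::-1]; cv2.imwrite("pics/flat.png",cv2.convertScaleAbs(im,alpha=1.8))
ms=[m for m in masks("coaster1",c) if m.sum()>300]
for m in ms:
    ys,xs=np.nonzero(m); W=w(c,[[xs.mean(),ys.mean()]],26)[0]
    if W[1]>100:
        h=cv2.minAreaRect(w(c,np.c_[xs,ys],36)[:,:2].astype(np.float32)); print(W.round(),m.sum(),np.round(h[0],1),np.round(h[1],1),round(h[2],1))
E
```

```text
[563. 226.  26.] 594.0 [560.1 222.6] [82. 76.] 3.6
[552. 300.  26.] 593.0 [549.7 297.9] [82.4 75.8] 3.6
[561. 141.  26.] 592.0 [559.4 137.3] [81.9 75.9] 2.7
```

View pics/flat.png

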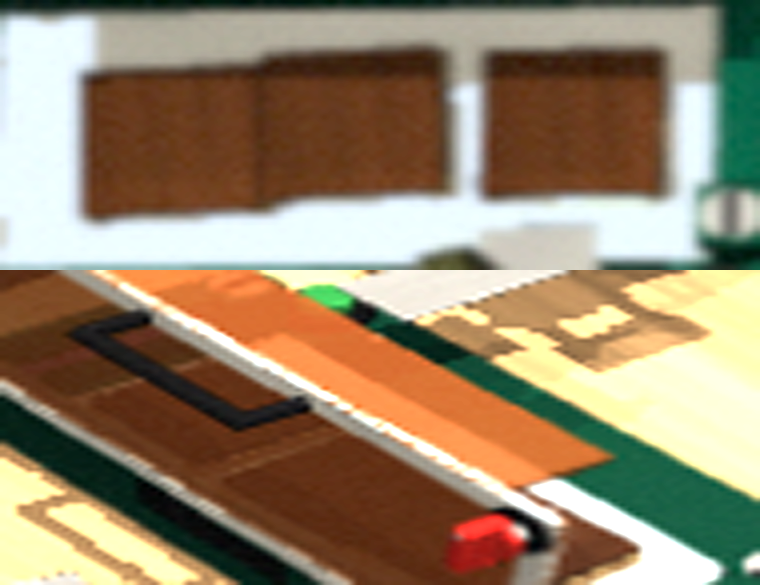

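All three outlines are the same size (82 x 76 mm, mask about 593 px each), so they stand flat side by side, well behind the lip line. Now I'll return the lifter.

```bash
python3 -c "
from h import *
f=cur(); A=tcp((549,-63,2,3),50); print(A,rel(A,f))"
```

```text
t 36.2 pos [364.1 136.6 132.8] yaw [-1.80e+02 -1.00e-01 -1.79e+02] F [ 0.8  0.1 -0.7] gap 15.6
(np.float64(464.1164895458612), np.float64(-67.44855628065022), 94, 183) [-96.3, -205.9, 38.8, -2.0]
```

>>> {"api": "send_rows", "payload": {
  "series": [
    [[0,-5,-15,0,0],[0,-15,-40,0,0],[0,-30,-70,0,0],[0,-45,-105,0,-2],[0,-62,-140,0,-2],[0,-78,-170,0,-2],[0,-90,-193,10,-2],[0,-96,-206,25,-2],[0,-96,-206,39,-2],[0,-96,-206,39,-2]]
  ]
}}

```text
clock: 37.25
eef_pos: [463.1, -67.6, 92.5]
eef_rot: [3.141, -0.004, -3.089]
wrist_force: [0.9, -0.8, -1.4]
finger_gap: 15.7
```

>>> {"api": "send_rows", "payload": {
  "series": [
    [[0,0,0,0,0],[0,0,0,0,0],[0,0,0,0,0]]
  ]
}}

```text
clock: 37.55
eef_pos: [464.4, -67.3, 95.1]
eef_rot: [-3.141, 0.001, -3.088]
wrist_force: [-0.2, -0.2, -0.9]
finger_gap: 15.4
```

```bash
python3 -c "
from h import *
f=cur(); A=tcp((549,-63,2,3),0); print(A,rel(A,f))"
```

```text
t 37.5 pos [464.4 -67.3  95.1] yaw [-1.800e+02  1.000e-01 -1.769e+02] F [-0.2 -0.2 -0.9] gap 15.4
(np.float64(464.1164895458612), np.float64(-67.44855628065022), 44, 183) [0.3, -0.1, 51.1, 0.1]
```

>>> {"api": "send_rows", "payload": {
  "series": [
    [[0,0,0,15,0],[0,0,0,30,0],[0,0,0,42,0],[0,0,0,48,0],[0,0,0,50,0],[0,0,0,51,0],[0,0,0,51,0],[0,0,0,51,0]]
  ]
}}

```text
clock: 38.35
eef_pos: [464.3, -67.6, 43.9]
eef_rot: [-3.141, 0.001, -3.089]
wrist_force: [0.7, -0.2, -1.7]
finger_gap: 15.5
```

>>> {"api": "send_rows", "payload": {
  "series": [
    [[0.5,0,0,0,0],[0.5,0,0,0,0],[0.5,0,0,0,0],[0.5,0,0,0,0],[0.5,0,0,-15,0],[0.5,0,0,-40,0],[0.5,0,0,-80,0],[0.5,0,0,-120,0],[0.5,0,0,-160,0],[0.5,0,0,-180,0]]
  ]
}}

```text
clock: 39.35
eef_pos: [464.7, -67.7, 226.9]
eef_rot: [-3.14, 0.004, -3.089]
wrist_force: [0.1, -0.3, -1.4]
finger_gap: 46.9
```

The lifter is back on its mat. Next is the lid: I'll go over it and behind, off-centre from the bow handle.

>>> {"api": "send_rows", "payload": {
  "series": [
    [[0,0,10,-20,0],[0,-5,30,-43,2],[0,-30,55,-45,2],[0,-60,85,-45,2],[0,-95,115,-45,2],[0,-130,145,-45,2],[0,-165,175,-45,2],[0,-195,197,-45,2],[0,-214,207,-45,2],[0,-214,207,-45,2]]
  ]
}}

```text
clock: 40.35
eef_pos: [667.8, 152.0, 266.6]
eef_rot: [-3.141, -0.002, -3.122]
wrist_force: [0.3, -0.8, -0.4]
finger_gap: 0.2
```

```bash
python3 - <<'E'
from h import *
f=cur(); print(rel((668,150,193,181),f))
for n in("top","scene"):
    c=manip.camera(n); save(c,"lid_"+n,(110,60,250,160) if n=="top" else (270,170,180,135),2 if n=="top" else 2.5)
L=[(round(d["conf"],2),[int(v) for v in d["rect"]]) for d in manip.find_in("lifter",c)]; print(L)
a=cv2.imread("pics/lid_top.png"); b=cv2.resize(cv2.imread("pics/lid_scene.png"),(500,375)); cv2.imwrite("pics/lid1.png",np.vstack([a[:220],b]))
E
```

```text
t 40.4 pos [667.8 152.  266.6] yaw [-1.800e+02 -1.000e-01 -1.789e+02] F [ 0.3 -0.8 -0.4] gap 0.2
[-0.1, -2.0, 73.6, 0.1]
[(0.82, [241, 295, 85, 34]), (0.59, [348, 145, 18, 26]), (0.48, [298, 212, 123, 121])]
```

View pics/lid1.png

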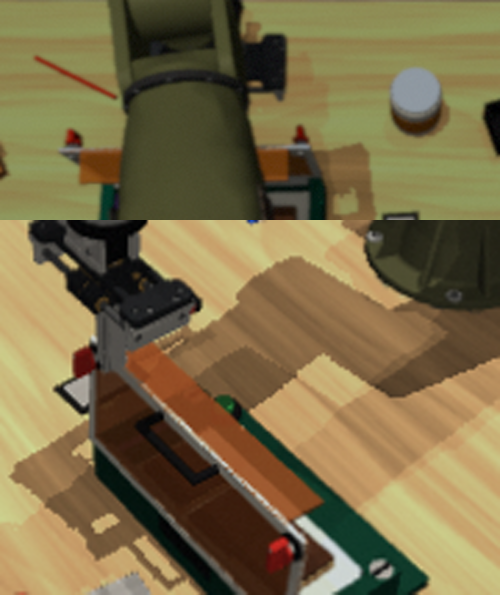

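The gripper hangs behind the lid's right half with the lifter on its mat. I'll descend behind the lid and swing it over.

>>> {"api": "send_rows", "payload": {
  "series": [
    [[0,0,-2,25,0],[0,0,-2,50,0],[0,0,-2,73,0],[0,0,-2,73,0],[0,0,-2,73,0],[0,10,-2,73,0],[0,20,-2,73,0],[0,27,-2,73,0],[0,34,-2,74,0],[0,42,-2,75,0]]
  ]
}}

```text
clock: 41.5
eef_pos: [624.9, 147.7, 194.6]
eef_rot: [3.141, 0.002, -3.124]
wrist_force: [2.6, -0.1, 1.3]
finger_gap: 0.9
```

>>> {"api": "send_rows", "payload": {
  "series": [
    [[0,11,0,3,0],[0,23,0,6,0],[0,34,0,11,0],[0,44,0,16,0],[0,54,0,23,0],[0,63,0,31,0],[0,72,0,39,0],[0,79,0,49,0],[0,86,0,59,0],[0,91,0,69,0]]
  ]
}}

```text
clock: 42.5
eef_pos: [533.2, 146.1, 123.9]
eef_rot: [-3.142, -0.0, -3.123]
wrist_force: [0.1, 0.7, 0.0]
finger_gap: 0.6
```

```bash
python3 -c "
from h import *
cur()
c=manip.camera('scene')
print([(round(d['conf'],2),[int(v) for v in d['rect']]) for d in manip.find_in('lid',c)])
a=np.radians(1)
for th in(1.52,.9,.6,.4,.2):
  X=np.array([[75-150*np.cos(th),s*173,65+150*np.sin(th)] for s in(1,-1)]); X=X@np.array([[np.cos(a),np.sin(a),0],[-np.sin(a),np.cos(a),0],[0,0,1]])+[561.3,231.9,0]; print(th,px(c,X).round().tolist())
save(c,'lid2',(270,170,180,135),4)"
```

```text
t 42.5 pos [533.2 146.1 123.9] yaw [-180.   -0. -179.] F [0.1 0.7 0. ] gap 0.6
[(0.78, [306, 217, 104, 100])]
1.52 [[380.0, 286.0], [303.0, 212.0]]
0.9 [[404.0, 279.0], [327.0, 208.0]]
0.6 [[411.0, 281.0], [334.0, 212.0]]
0.4 [[414.0, 285.0], [338.0, 217.0]]
0.2 [[415.0, 290.0], [340.0, 222.0]]
```

View pics/lid2.png

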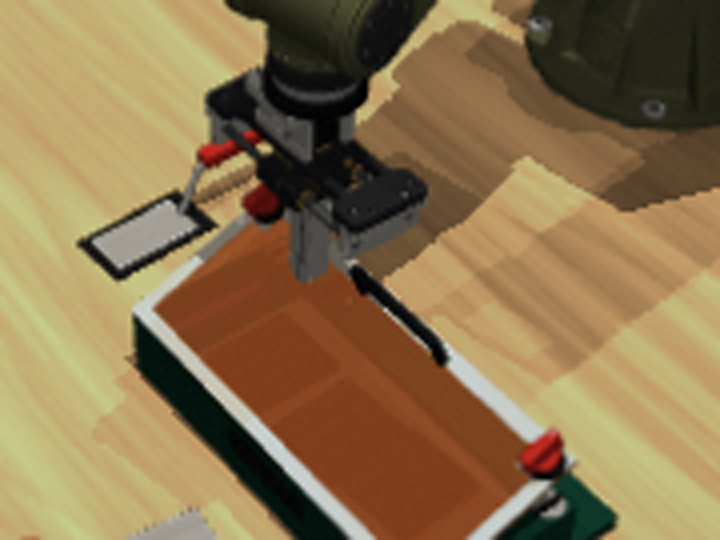

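The lid is down to about 0.35 rad and the lifter lies flat on its mat. I'll finish closing it.

>>> {"api": "send_rows", "payload": {
  "series": [
    [[0,3,0,10,0],[0,5,0,20,0],[0,7,0,30,0],[0,8,0,40,0],[0,9,0,46,0],[0,9,0,48,0],[0,9,0,50,0],[0,9,0,51,0],[0,9,0,51,0],[0,9,0,51,0]]
  ]
}}

```text
clock: 43.6
eef_pos: [525.1, 146.0, 77.6]
eef_rot: [-3.142, 0.001, -3.123]
wrist_force: [-26.0, -6.8, 54.5]
finger_gap: 0.6
```

The lid's top face is at z = 70 mm, which puts a resting TCP at 78, so the lid is shut. I'll back off and look.

>>> {"api": "send_rows", "payload": {
  "series": [
    [[0,0,0,-3,0],[0,0,0,-10,0],[0,0,0,-30,0],[0,0,0,-60,0],[0.4,0,-15,-80,0],[0.4,0,-40,-80,0],[0.4,0,-60,-80,0],[0.4,0,-60,-80,0]]
  ]
}}

```text
clock: 44.4
eef_pos: [526.1, 84.4, 153.4]
eef_rot: [-3.141, 0.0, -3.126]
wrist_force: [-0.2, -0.1, -0.9]
finger_gap: 29.4
```

```bash
cat > s.py <<'E'
from h import *
f=cur()
for n in("top","scene"):
    c=manip.camera(n); im=c["img"].astype(int)
    red=((im[:,:,0]>90)&(im[:,:,1]<45)&(im[:,:,2]<60)).astype(np.uint8)
    for nm,P in(("L",(499.5,389.9,91)),("R",(505.1,71.9,91))):
        u=px(c,[P])[0]; k=np.zeros_like(red); x,y=u.astype(int); k[y-9:y+10,x-9:x+10]=red[y-9:y+10,x-9:x+10]
        ys,xs=np.nonzero(k)
        if len(xs)<5: print(n,nm,"unseen",len(xs)); continue
        W=w(c,[[xs.mean(),ys.mean()]],91)[0]; q=w(c,np.c_[xs,ys],95)[:,:2]; e,v=np.linalg.eigh(np.cov(q.T)); print(n,nm,"expect",u.round(1),"red n",len(xs),"centre",W.round(1),"axis deg",round(np.degrees(np.arctan2(v[1,1],v[0,1]))%180,1),np.sqrt(e).round(1))
E
python3 s.py
```

```text
t 44.4 pos [526.1  84.4 153.4] yaw [-180.     0.  -179.1] F [-0.2 -0.1 -0.9] gap 29.4
top L expect [158.5 189.5] red n 27 centre [498.3 387.5  91. ] axis deg 38.6 [5.8 6.5]
top R unseen 0
scene L expect [407.6 290. ] red n 52 centre [501.  393.3  91. ] axis deg 21.4 [5.3 8.9]
scene R unseen 2
```

The lid is shut and the left stud is seen where expected. I'll go to the right stud first.

>>> {"api": "send_rows", "payload": {
  "series": [
    [[0.5,10,-6,0,0],[0.5,21,-12,10,0],[0.5,21,-12,25,0],[0.5,21,-12,35,0],[0.5,21,-12,35,0],[0.5,21,-12,35,0],[0.5,21,-12,35,0]]
  ]
}}

```text
clock: 45.2
eef_pos: [505.6, 73.9, 119.0]
eef_rot: [3.142, 0.001, -3.123]
wrist_force: [-0.2, -0.0, -0.1]
finger_gap: 47.0
```

```bash
python3 -c "
from h import *
f=cur(); print(rel((505.1,71.9,89.5,181),f))
c=manip.camera('scene'); save(c,'stud',(290,180,90,70),8)"
```

```text
t 45.2 pos [505.6  73.9 119. ] yaw [ 180.     0.  -178.9] F [-0.2 -0.  -0.1] gap 47.0
[0.5, -2.0, 29.5, 0.1]
```

View pics/stud.png

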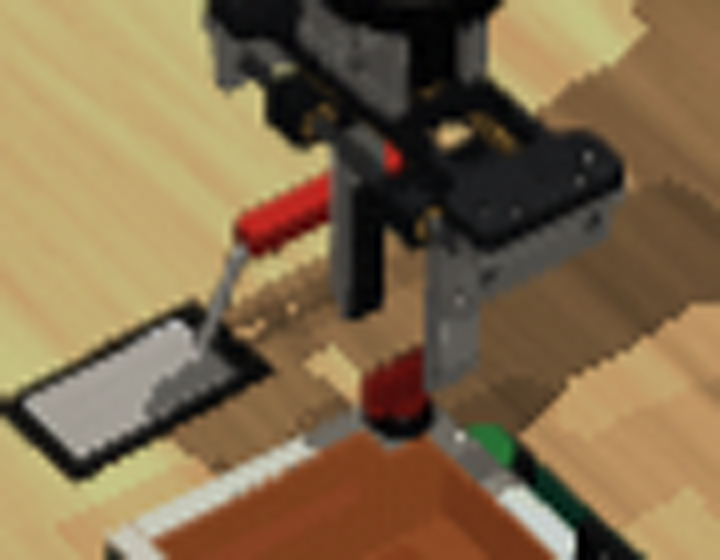

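The right wing stands between the open jaws. I'll descend, grip, push in and turn.

>>> {"api": "send_rows", "payload": {
  "series": [
    [[0.5,0,-2,12,0],[0.5,0,-2,24,0],[0.5,0,-2,29.5,0],[0.5,0,-2,29.5,0],[0,0,-2,29.5,0],[0,0,-2,29.5,0],[0,0,-2,29.5,0],[0,0,-2,29.5,0],[0,0,-2,29.5,0],[0,0,-2,29.5,0]]
  ],
  "newtons": 50
}}

```text
clock: 46.25
eef_pos: [505.3, 71.3, 89.1]
eef_rot: [-3.141, 0.0, -3.123]
wrist_force: [-0.9, -3.0, 2.2]
finger_gap: 9.8
```

>>> {"api": "send_rows", "payload": {
  "series": [
    [[0,0,0,2,0],[0,0,0,4,0],[0,0,0,6,0],[0,0,0,7.5,0],[0,0,0,7.5,0],[0,0,0,7.5,0]]
  ]
}}

```text
clock: 46.85
eef_pos: [505.4, 71.3, 82.1]
eef_rot: [-3.141, 0.001, -3.124]
wrist_force: [-3.4, -4.0, 10.2]
finger_gap: 9.3
```

>>> {"api": "send_rows", "payload": {
  "series": [
    [[0,0,0,0.5,8],[0,0,0,0.5,16],[0,0,0,0.5,24],[0,0,0,0.5,32],[0,0,0,0.5,40],[0,0,0,0.5,48],[0,0,0,0.5,56],[0,0,0,0.5,64],[0,0,0,0.5,72],[0,0,0,0.5,80]]
  ]
}}

```text
clock: 47.85
eef_pos: [504.9, 70.5, 81.9]
eef_rot: [-3.14, 0.002, 1.758]
wrist_force: [-11.1, -11.5, 19.0]
finger_gap: 9.7
```

>>> {"api": "send_rows", "payload": {
  "series": [
    [[0,0,0,0,6],[0,0,0,0,10],[0,0,0,0,11.5],[0,0,0,0,11.5],[0,0,0,0,11.5]]
  ]
}}

```text
clock: 48.35
eef_pos: [504.7, 70.5, 81.9]
eef_rot: [-3.14, 0.002, 1.563]
wrist_force: [-10.9, -11.7, 18.9]
finger_gap: 9.7
```

>>> {"api": "send_rows", "payload": {
  "series": [
    [[0.5,0,0,0,0],[0.5,0,0,0,0],[0.5,0,0,0,0],[0.5,0,0,0,0],[0.5,0,0,-20,0],[0.5,0,0,-50,0],[0.5,0,0,-80,0],[0.5,0,0,-80,0],[0.5,0,0,-80,0]]
  ]
}}

```text
clock: 49.25
eef_pos: [505.3, 71.7, 160.9]
eef_rot: [3.141, -0.0, 1.563]
wrist_force: [0.8, -0.1, -0.1]
finger_gap: 46.6
```

```bash
python3 -c "
from h import *
f=cur(); print(rel((499.5,390.2,120,181),f))"
```

```text
t 49.2 pos [505.3  71.7 160.9] yaw [180.   -0.   89.5] F [ 0.8 -0.1 -0.1] gap 46.6
[318.4, -8.3, 40.9, -91.5]
```

>>> {"api": "send_rows", "payload": {
  "series": [
    [[0.5,15,0,0,-8],[0.5,45,-1,0,-16],[0.5,80,-2,0,-24],[0.5,118,-3,0,-32],[0.5,156,-4,0,-40],[0.5,194,-5,0,-48],[0.5,232,-6,0,-56],[0.5,270,-7,0,-64],[0.5,300,-8,0,-72],[0.5,318,-8,0,-80]]
  ]
}}

```text
clock: 50.25
eef_pos: [498.8, 391.6, 158.8]
eef_rot: [-3.14, -0.002, 2.966]
wrist_force: [-0.6, -0.3, -0.2]
finger_gap: 47.1
```

>>> {"api": "send_rows", "payload": {
  "series": [
    [[0.5,0,0,10,-6],[0.5,0,0,25,-11.5],[0.5,0,0,40,-11.5],[0.5,0,0,40,-11.5],[0.5,0,0,40,-11.5]]
  ]
}}

```text
clock: 50.75
eef_pos: [499.7, 389.5, 120.5]
eef_rot: [-3.141, -0.001, -3.126]
wrist_force: [1.2, 0.4, 0.4]
finger_gap: 47.0
```

```bash
python3 s.py; python3 -c "
from h import *
f=cur(); print(rel((499.5,390,89.5,181),f))"
```

```text
t 50.8 pos [499.7 389.5 120.5] yaw [-180.    -0.  -179.1] F [1.2 0.4 0.4] gap 47.0
top L unseen 0
top R expect [264.8 187.9] red n 43 centre [500.9  70.2  91. ] axis deg 96.8 [5.1 6.5]
scene L expect [407.6 290. ] red n 21 centre [498.7 393.   91. ] axis deg 27.6 [6.6 9. ]
scene R expect [339.4 227. ] red n 26 centre [507.9  74.2  91. ] axis deg 68.5 [ 6.1 10.4]
t 50.9 pos [500.1 389.7 121.5] yaw [ 180.     0.  -179.1] F [-0.1  0.6 -0.1] gap 47.1
[0.6, 0.3, 32.0, -0.1]
```

The right wing now lies across the box (top view axis about 97°). Left stud next.

>>> {"api": "send_rows", "payload": {
  "series": [
    [[0.5,0,0,12,0],[0.5,0,0,24,0],[0.5,0,0,31,0],[0.5,0,0,31,0],[0,0,0,31,0],[0,0,0,31,0],[0,0,0,31,0],[0,0,0,31,0],[0,0,0,31,0],[0,0,0,31,0]]
  ]
}}

```text
clock: 51.85
eef_pos: [499.9, 389.3, 90.1]
eef_rot: [-3.141, 0.0, -3.124]
wrist_force: [-0.3, -4.7, 3.2]
finger_gap: 9.5
```

>>> {"api": "send_rows", "payload": {
  "series": [
    [[0,0,0,2,0],[0,0,0,4,0],[0,0,0,6,0],[0,0,0,7.5,0],[0,0,0,7.5,0],[0,0,0,7.5,0]]
  ]
}}

```text
clock: 52.45
eef_pos: [500.0, 389.3, 83.3]
eef_rot: [-3.141, 0.0, -3.124]
wrist_force: [-3.1, -5.6, 10.2]
finger_gap: 9.3
```

>>> {"api": "send_rows", "payload": {
  "series": [
    [[0,0,0,0.5,8],[0,0,0,0.5,16],[0,0,0,0.5,24],[0,0,0,0.5,32],[0,0,0,0.5,40],[0,0,0,0.5,48],[0,0,0,0.5,56],[0,0,0,0.5,64],[0,0,0,0.5,72],[0,0,0,0.5,80]]
  ]
}}

```text
clock: 53.45
eef_pos: [499.2, 388.2, 82.9]
eef_rot: [-3.139, 0.003, 1.758]
wrist_force: [-11.6, -15.1, 18.3]
finger_gap: 9.6
```

>>> {"api": "send_rows", "payload": {
  "series": [
    [[0,0,0,0,6],[0,0,0,0,10],[0,0,0,0,11.5],[0,0,0,0,11.5],[0,0,0,0,11.5]]
  ]
}}

```text
clock: 53.95
eef_pos: [498.9, 388.2, 82.9]
eef_rot: [-3.139, 0.003, 1.563]
wrist_force: [-12.1, -16.2, 17.3]
finger_gap: 9.7
```

>>> {"api": "send_rows", "payload": {
  "series": [
    [[0.5,0,0,0,0],[0.5,0,0,0,0],[0.5,0,0,0,0],[0.5,0,0,0,0],[0.5,0,0,-20,0],[0.5,0,0,-50,0],[0.5,0,0,-80,0],[0.5,0,0,-80,0],[0.5,0,0,-80,0]]
  ]
}}

```text
clock: 54.85
eef_pos: [499.8, 389.7, 162.0]
eef_rot: [3.141, -0.0, 1.563]
wrist_force: [-0.3, 1.0, -1.0]
finger_gap: 47.4
```

```bash
python3 -c "
from h import *
f=cur(); print(rel((467.8,82.2,60,89.5),f))"
```

```text
t 54.9 pos [499.8 389.7 162. ] yaw [180.   -0.   89.5] F [-0.3  1.  -1. ] gap 47.4
[-307.8, -29.6, 102.0, 0.0]
```

>>> {"api": "send_rows", "payload": {
  "series": [
    [[0,-15,0,0,-8],[0,-45,-2,0,-16],[0,-80,-6,0,-24],[0,-117,-10,0,-32],[0,-154,-14,0,-40],[0,-190,-18,0,-48],[0,-226,-22,0,-56],[0,-260,-26,0,-64],[0,-288,-31,0,-72],[0,-300,-33,0,-80]]
  ]
}}

```text
clock: 55.85
eef_pos: [463.4, 88.0, 160.7]
eef_rot: [-3.141, -0.002, 2.963]
wrist_force: [-1.2, 1.0, 0.7]
finger_gap: 0.2
```

```bash
python3 s.py; python3 - <<'E'
from h import *
for n in("top","scene"):
    c=manip.camera(n); im=c["img"].astype(int)
    g=((im[:,:,1]>90)&(im[:,:,0]<70)&(im[:,:,2]<100)).astype(np.uint8); u=px(c,[(467.8,82.2,25)])[0].astype(int)
    k=np.zeros_like(g); k[u[1]-9:u[1]+10,u[0]-9:u[0]+10]=g[u[1]-9:u[1]+10,u[0]-9:u[0]+10]; ys,xs=np.nonzero(k)
    print(n,u,len(xs),[w(c,[[xs.mean(),ys.mean()]],z)[0].round(1) for z in(22,28)] if len(xs)>3 else "")
f=cur(); print(rel((466,82.2,60,181),f))
E
```

```text
t 55.9 pos [463.4  88.  160.7] yaw [-1.800e+02 -1.000e-01  1.698e+02] F [-1.2  1.   0.7] gap 0.2
top L expect [158.5 189.5] red n 41 centre [496.1 387.2  91. ] axis deg 88.5 [5.2 6.4]
top R unseen 0
scene L expect [407.6 290. ] red n 49 centre [502.1 391.1  91. ] axis deg 58.0 [6.3 9.8]
scene R expect [339.4 227. ] red n 28 centre [507.7  74.   91. ] axis deg 73.2 [ 5.9 11.3]
top [264 204] 0 
scene [349 238] 7 [array([452.2,  74.8,  22. ]), array([456. ,  79.4,  28. ])]
t 56.0 pos [464.2  90.2 161.3] yaw [-1.800e+02 -1.000e-01  1.693e+02] F [ 0.2 -0.5 -0. ] gap 0.6
[-3.2, -7.5, 101.3, -11.7]
```

Both wings lie across and appear at the same height. I'll descend onto the button.

>>> {"api": "send_rows", "payload": {
  "series": [
    [[0,-3,-7.5,20,-6],[0,-3,-7.5,45,-11.7],[0,-3,-7.5,75,-11.7],[0,-3,-7.5,100,-11.7],[0,-3,-7.5,110,-11.7],[0,-3,-7.5,114,-11.7],[0,-3,-7.5,114,-11.7],[0,-3,-7.5,114,-11.7]]
  ]
}}

```text
clock: 56.85
eef_pos: [466.6, 82.2, 48.9]
eef_rot: [3.141, 0.002, -3.121]
wrist_force: [0.0, 0.9, 0.2]
finger_gap: 0.7
```

>>> {"api": "send_rows", "payload": {
  "series": [
    [[0,0,0,2,0],[0,0,0,4,0],[0,0,0,6,0],[0,0,0,6,0],[0,0,0,6,0]]
  ]
}}

```text
clock: 57.35
eef_pos: [466.4, 82.1, 42.3]
eef_rot: [3.141, 0.001, -3.12]
wrist_force: [3.0, 1.2, 4.2]
finger_gap: 0.7
```

>>> {"api": "send_rows", "payload": {
  "series": [
    [[0,0,0,1,0],[0,0,0,2,0],[0,0,0,2,0],[0,0,0,2,0]]
  ]
}}

```text
clock: 57.75
eef_pos: [466.4, 82.1, 40.2]
eef_rot: [3.141, 0.001, -3.12]
wrist_force: [3.4, 1.7, 6.6]
finger_gap: 0.7
```

>>> {"api": "send_rows", "payload": {
  "series": [
    [[0,0,0,1,0],[0,0,0,2,0],[0,0,0,2,0],[0,0,0,2,0]]
  ]
}}

```text
clock: 58.15
eef_pos: [466.7, 82.1, 39.7]
eef_rot: [3.141, 0.002, -3.12]
wrist_force: [-6.0, -0.1, 30.1]
finger_gap: 0.5
```

The button is at its stop: 30 N with no further travel. I'll retreat and check everything.

>>> {"api": "send_rows", "payload": {
  "series": [
    [[0,0,0,-4,0],[0,0,0,-15,0],[0,0,0,-45,0],[0,0,0,-90,0],[0,20,0,-130,0],[0,60,0,-150,0],[0,100,0,-160,0],[0,130,-30,-160,0],[0,140,-70,-160,0],[0,140,-110,-160,0]]
  ]
}}

```text
clock: 59.15
eef_pos: [326.6, -31.7, 198.2]
eef_rot: [-3.141, -0.0, -3.118]
wrist_force: [1.1, 0.4, 0.2]
finger_gap: 0.6
```

>>> {"api": "send_rows", "payload": {
  "series": [
    [[0,0,-45,0,0],[0,0,-90,0,0],[0,0,-135,0,0],[0,0,-180,0,0],[0,0,-220,0,0],[0,0,-220,0,0],[0,0,-220,0,0]]
  ]
}}

```text
clock: 59.85
eef_pos: [332.4, -250.8, 197.4]
eef_rot: [3.14, -0.002, -3.122]
wrist_force: [-0.6, 0.3, -0.6]
finger_gap: 0.5
```

```bash
python3 s.py; python3 - <<'E'
from h import *
c=manip.camera("top"); s=manip.camera("scene")
L=masks("lifter",c); m=pick(L,c,(500,-65,30))
if m is not None: print("lifter",fit([(c,m)],LIFTER,[549,-63,.05],2))
for m in masks("coaster1",c):
    if m.sum()>300:
        ys,xs=np.nonzero(m); W=w(c,[[xs.mean(),ys.mean()]],26)[0]; print("coaster?",W.round(),int(m.sum()))
a=cv2.resize(c["img"][95:220,130:350],(800,455),interpolation=cv2.INTER_CUBIC)[:300]
b=cv2.resize(s["img"][180:330,270:440],(450,398),interpolation=cv2.INTER_CUBIC)[:300]
im=np.zeros((600,800,3),np.uint8); im[:300]=a; im[300:,:450]=b; cv2.imwrite("pics/final.png",cv2.convertScaleAbs(im[:,:,::-1],alpha=1.5))
E
```

```text
t 59.9 pos [ 332.4 -250.8  197.4] yaw [ 1.799e+02 -1.000e-01 -1.789e+02] F [-0.6  0.3 -0.6] gap 0.5
top L expect [158.5 189.5] red n 41 centre [496.1 387.2  91. ] axis deg 88.5 [5.2 6.4]
top R expect [264.8 187.9] red n 45 centre [501.1  70.4  91. ] axis deg 99.6 [5.1 6.7]
scene L expect [407.6 290. ] red n 46 centre [502.5 390.9  91. ] axis deg 62.8 [6.5 9.8]
scene R expect [339.4 227. ] red n 24 centre [507.9  74.   91. ] axis deg 61.8 [ 5.7 10.3]
lifter ([np.float64(549.7), np.float64(-62.9), np.float64(2.7)], np.float64(0.082))
```

View pics/final.png

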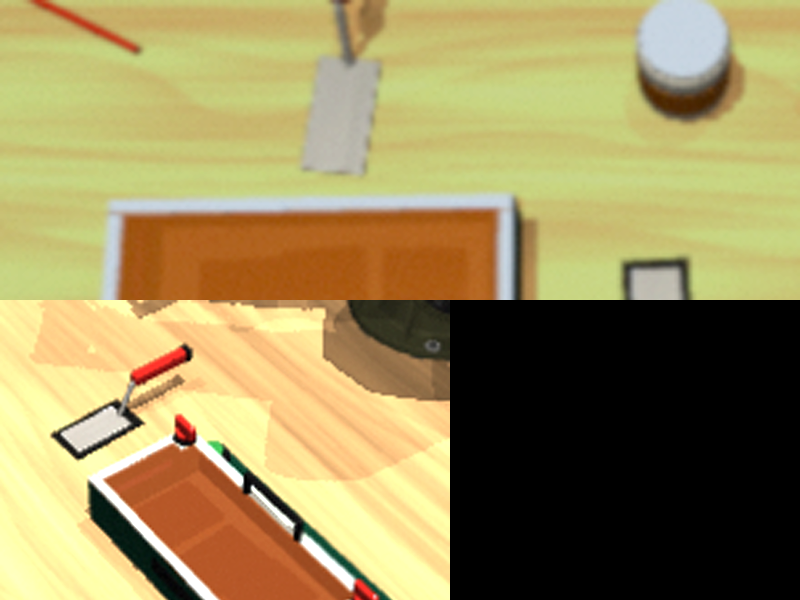

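```bash
python3 -c "
from h import *
print(manip.sign_off()); cur()"
```

```text
the job is handed in; nothing more can be done
None
the job is handed in; nothing more can be done
```

I finished every step in the order you asked and handed the job in at about 60 s of the 210 s allowed. One thing I couldn't confirm is the locked height of the studs.

- **Coasters:** all three were carried into the box on the lifter, and the gripper never touched one. The left coaster was knocked aside after I placed it and now sits against the middle one. Before the lid closed, all three outlines were the same size, which means they stand flat. They are clear of the lip, the knocked one's front edge by about 20 mm.
- **Lifter:** it is back flat on its mat, last measured within about 1 mm of where I meant to set it.
- **Lid:** shut. The tool came to rest at the shut lid's height. The final push reached about 54 N at the fingertips, higher than I intended but under the 120 N wrist limit.
- **Studs:** each was pushed in 7 mm, turned about 91.5° clockwise and let go. Both wings lie across the box in the last picture. The cameras could not tell the locked height (about 3 mm in) from a half-turned one (about 5.5 mm), so that rests on the measured turn.
- **Start button:** pressed to its stop, at 30 N with no further travel.
- **Bystanders:** the robot did not touch the tin, the parts box or the brush. The last picture shows the tin in place, but the parts box and brush were not in it.

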